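# Take out the guard and hold the belt tensioner back

### The job

The belt of this motor-driven turntable has to be changed. Slide the clear guard straight up out of its two guides by its top edge and set it down, not dropped, on edge in the empty front groove of the wooden stand, then swing the sprung tensioner arm forward, out through the place where the guard was, all the way to its stop. Finish while holding it there against its spring, so that I can slip the new belt on; leave the other things where they lie.

Things in the scene. Friction and masses are not known exactly. Their poses are not given: they have to be found in the camera images.
- drive_unit: Fixed grey machine, housing 190 (x) x 230 (y) x 45 mm high; origin centre of underside, front is -x. On top: 120 mm turntable (84 mm high over the bench) at (18, -50), black motor pulley (79 mm high) at (20, 85), tensioner arm; at the front edge two upright aluminium U-channels (tops 107 mm over the bench) at x = -83, y = -84 and +84, whose 8 mm slots face each other and hold the guard.
- guard: Loose clear plastic sheet, 0.12 kg, on edge in the unit's guides: 5 (x) x 160 (y) x 90 (z) mm; origin at its centre, half-way up. Grip the aluminium binding along its top edge across its thickness: 9 mm thick, 150 long, 31 to 45 mm above the origin. In the guides the origin is 90 mm over the bench, with 1.5 mm play front and back; free after a 62 mm lift.
- stand: Fixed wooden plate stand, 104 (x) x 152 (y) x 42 mm high; origin centre of underside. Round-edged ridges leave two straight grooves along its y, 10 mm wide, 30 mm deep, floor 12 mm over the bench. The front one, at its x = -22 mm, is empty; the rear one, x = +22 mm, holds a glass plate. The guard stood in the front groove has its origin 57 mm over the bench.
- tensioner (a joint): Angle of the sprung tensioner arm about its upright pivot: 0 at rest (swung in, by the turntable), growing as it swings forward (clockwise from above, out over the unit's front edge) to 1.22 at its stop. A spring drives it back to 0 when let go: about 3 N at the post to start, 9 N at the stop. The guard, while in, blocks it at about 0.7.
- tension_arm: The tensioner's flat steel arm, 79 mm from pivot to end; origin on the pivot axis at 45 mm over the bench, x axis along the arm to its end, z up. At its end it carries a black roller (23 mm across, top 71 mm over the bench) and above it an upright ringed round metal grip post, 12 mm thick, from 74 to 107 mm over the bench.
- tension_grip (a point): Centre of the upright grip post at the end of the tensioner arm, 92 mm over the bench, to be gripped from above or pushed sideways.
- tension_pivot (a point): Point on the pivot axis of the tensioner arm, 45 mm over the bench, at (-55, 75) mm in the drive unit's frame; the axis is vertical.
- glass_plate: Loose green glass plate, 6 x 110 x 55 mm, standing on edge in the rear groove of the stand, its top 67 mm over the bench; stays there.
- screwdriver: Screwdriver, 160 mm long, lying at the left of the drive unit; stays there.
- dropper_bottle: Brown dropper bottle, 27 mm across, 88 mm tall, standing behind the stand; stays there.
- dry_cell: Small dry cell, 14 x 48 mm, lying near the front edge of the bench; stays there.
- thermometer: White probe thermometer, 179 mm long, lying near the front edge of the bench; stays there.

How it is judged:
On the way, in this order (a step that is already met when the one before it is completed fails the run):
1. the guard, gripped, is lifted up clear of its guides (z of guard in the frame of drive_unit above 0.153 m and contact force between the fingers and guard above 1 N), for 0.05 s.
2. the guard, still held, is lowered to within 10 mm of the floor of the stand's front groove (z of guard in the frame of stand below 0.067 m and x of guard in the frame of stand between -0.036 and -0.008 m and angle between guard's own z axis and vertical below 0.3 rad and contact force between the fingers and guard above 1 N), for 0.05 s.
3. the guard stands in the groove, let go (z of guard in the frame of stand below 0.062 m and angle between guard's own z axis and vertical below 0.3 rad and contact force between the fingers and guard below 0.1 N), for 0.2 s.
At the end, for the whole second after the job is handed in: The fingers hold the tensioner arm (more than 2 N on it) within 0.07 rad of its forward stop; the guard, let go, stands in the front groove of the stand, down on the groove's floor within 5 mm, roughly midway along it (within 40 mm), upright within 0.3 rad (all of step 3 and value of joint tensioner above 1.15 rad and contact force between the fingers and tension_arm above 2 N and contact force between guard and tension_arm below 0.1 N and z of guard in the frame of stand above 0.05 m and x of guard in the frame of stand between -0.036 and -0.008 m and y of guard in the frame of stand between -0.04 and 0.04 m and angle between the y axis of guard and the y axis of stand, either way round below 0.2 rad); the arm keeps its last pose, push and grip.
It fails at once if another thing is moved by more than 30 mm (distance of any of glass_plate, screwdriver, dropper_bottle, dry_cell, thermometer from where it was at the start of the episode above 0.03 m).
It also fails if it takes over 61 s, if anything falls off the work surface, if the arm or the gripper's body presses on something with over 40 N, if the wrist force passes 120 N, or if a joint passes its speed limit or range.

### The arm

A 6-joint arm with a two-finger parallel gripper is mounted at the origin on a cart in front of the work surface, level with it; the furniture and walls round the work are solid. World frame = base frame: x ahead of the robot, y to its left, z up, the work surface at z = 0. Lengths are in m, angles in rad, forces in N, time in s.
With the tool pointing down it reaches from about 0.4 to 0.825 m from the base axis. Payload 7 kg.
Tool frame: the origin (TCP) lies midway between the tips of the shut fingers; the grasp point (between the pads) lies 19 mm behind it; z points along the fingers, y is the direction in which the jaws open and shut (so a half turn about z gives the same grasp; the last joint's range is limited). The gripper opens to 88 mm and grips with 3 to 60 N. Pads are 19 mm wide; open, the fingers measure 130 mm over their backs; the gripper's body (78 mm by 193 mm) begins 47 mm behind the grasp point.
Start: joints at [-1, 0.359, 0.012, 0, -1.224, -0.288], TCP at [0.188, -0.648, 0.189] pointing down, gripper open.
Joint ranges: [-3.07, 3.07], [-1.43, 2.12], [-1.02, 1.25], [-3.03, 1.67], [-3.05, -0], [-3.03, 3.03]. Speed limits (rad/s): [2.39, 2.39, 3.01, 3.14, 3.14, 3.14].

### API

Orientations are given as [roll, pitch, yaw] about the fixed x, y, z axes, in that order (R = Rz(yaw) Ry(pitch) Rx(roll)).
In Python, from station import get_state, grab_frame, camera_info, job_done gives the robot as it stands. The module is installed in compiled form; this text tells all that it offers.
- The arm moves only by the shell command python3 -m inch 'ROWS' [FORCE]. ROWS is JSON, a list that holds one entry, the list of rows, each a list of 7 numbers: the shift along the tool's x, y, z normalised to -1 to 1, where 1 is 50 cm, then the turn, a rotation vector about the tool's x, y, z normalised to -1 to 1, where 1 is 180 degrees, then the closure, from 0 (fully open) to 1 (shut). A call has 1 to 20 rows; each row shifts and turns the commanded pose from where the row before left it, along the tool's axes as they then stand; what a row does not reach is not made up. A row lasts 1/10 s, in which the tool goes at most 50 mm and 8.59 degrees, less where a joint would pass 70% of its speed; a pose out of reach is approached as far as the arm can. A call with a number of a shift or a turn outside -1 to 1 is refused whole. A call with a gripper value outside its range is refused whole. The fingers move at their own pace and stop on an object; FORCE is the grip in N (left out, the last holds). Time passes only in rows, so rows that do not move let the fingers close. It gives the time, the measured TCP pose, the force and the opening at its end, in the units of the state.
- get_state(): the state, without advancing time (a new reading comes with each control period).
- grab_frame(name): name is "scene" or "side" or "wrist"; returns the picture (384x512x3 uint8, blue, green, red); there is no depth.
- camera_info(name): a dict with "vertical_fov" (degrees; the focal length in pixels is half the picture's height over the tangent of half this angle, whatever the lens; pixels are square), "cx", "cy" (the principal point, pixels), "k1" (the pictures are not rectified: a ray, as slopes to the right and down, at radius r is drawn at 1 + k1 r^2 times it, then the intrinsics apply), "R" (3x3) and "t" (3): a world point X has camera coordinates R X + t. Camera axes: x right, y down, z forward; pixel columns grow to the right and rows downward; lengths in m; the calibration is good to about 2 mm. A picture is of the moment at which its call begins: read the wrist's pose just before it. camera_info takes no time and is no camera call; for the wrist camera it gives the pose at the moment of the call.
- job_done(): hands the job in, once; it reports no verdict.
The state is a dict: "t": time; "q": joint angles; "qd": joint speeds; "joint_efforts": joint torques, N m; "eef_pos": TCP position; "ee_rot": TCP orientation; "force": force on the tool from outside, world axes, zero at the start; "moment": the same for the moment, N m; "width": finger opening in m.
Only numpy, scipy, OpenCV 4.12 (cv2) and the standard library are available. Lean on these libraries where they do the work, as an engineer would, in place of code of your own. Each camera call takes 0.05 s, during which the arm holds its last target.

## Working session

There is one attempt and no reset: what is moved stays moved. The work goes in short steps, Python scripts to look and compute and a shell command to move; the robot and the scene stay as the last step left them, time stands still between calls to the robot, and variables do not carry over. Pictures are saved under pics/ and viewed, and the job is handed in when it is done.

```bash
mkdir -p pics; python3 - <<'E'
from station import *
import cv2
print(get_state())
for n in("scene","side"):
    cv2.imwrite(f"pics/{n}0.png",grab_frame(n)); 
for n in("scene","side","wrist"): print(n,camera_info(n))
E
```

```text
{'t': 0.0, 'q': array([-9.99915060e-01,  3.59454868e-01,  1.10649673e-02, -3.58288471e-04,
       -1.22407490e+00, -2.88115414e-01]), 'qd': array([ 0.00068868, -0.00020373,  0.00129722,  0.00044585, -0.00038143,
       -0.00062094]), 'joint_efforts': array([-2.40064801e-03, -5.82717848e+01,  2.93063021e+01,  6.99699238e+00,
        7.01095909e-03, -1.50698093e-04]), 'eef_pos': array([ 0.18816677, -0.64767794,  0.18797995]), 'ee_rot': array([ 3.13989724e+00, -1.51213108e-04, -2.85894871e+00]), 'force': array([-0.13326168, -0.02585928, -0.14578633]), 'moment': array([ 0.01377693, -0.03430995,  0.01138844]), 'width': 0.087569076863129}
scene {'vertical_fov': 42.356544974814945, 'cx': 263.2843139467134, 'cy': 190.65257881932695, 'k1': 0.07525517582846294, 'R': array([[-0.79145328,  0.61122701, -0.00180129],
       [ 0.53136697,  0.68658331, -0.49623835],
       [-0.30207754, -0.39370661, -0.86818446]]), 't': array([ 0.422274  , -0.26365162,  1.48844808])}
side {'vertical_fov': 49.12928092252379, 'cx': 258.7632701401362, 'cy': 192.53431402350614, 'k1': -0.14309992066916244, 'R': array([[ 0.99900871,  0.04328342, -0.01039943],
       [ 0.00729036, -0.38954397, -0.92097901],
       [-0.04391416,  0.91999024, -0.38947337]]), 't': array([-0.53330651,  0.06569017,  1.3256643 ])}
wrist {'vertical_fov': 67.18866062868643, 'cx': 258.81092474734197, 'cy': 180.85663674514, 'k1': -0.020623344929245672, 'R': array([[-0.27969424,  0.96008632,  0.00232131],
       [ 0.92215706,  0.26797014,  0.27895941],
       [ 0.26720307,  0.08016395, -0.96030009]]), 't': array([ 0.67302231, -0.0358023 ,  0.39192498])}
```

```bash
python3 - <<'E'
import cv2
for n in("scene","side"):
    cv2.imwrite(f"pics/{n}0b.png",cv2.resize(cv2.imread(f"pics/{n}0.png"),(768,576),interpolation=cv2.INTER_CUBIC))
E
```

```text
(no output)
```

View pics/scene0.png

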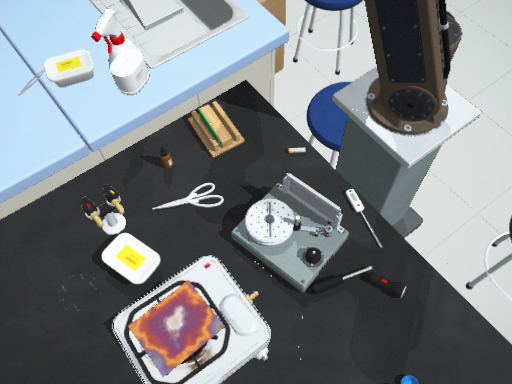

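View pics/side0.png

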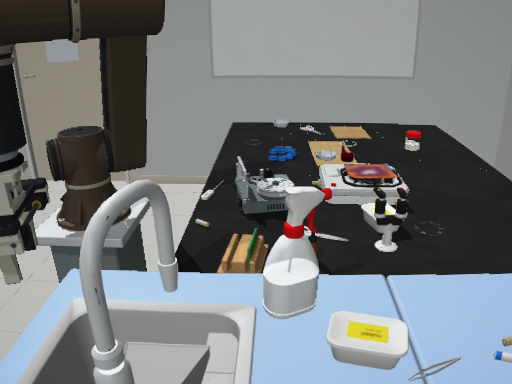

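```bash
cat > h.py <<'E'
import numpy as np, cv2
from station import *
def prm(c):
    if isinstance(c,str): c=camera_info(c)
    return c, 192/np.tan(np.radians(c["vertical_fov"])/2)
def proj(c,X):
    c,f=prm(c); p=np.atleast_2d(X)@c["R"].T+c["t"]; s=p[:,:2]/p[:,2:]
    r2=(s**2).sum(1,keepdims=True); s=s*(1+c["k1"]*r2)
    return s*f+[c["cx"],c["cy"]]
def ray(c,uv):
    c,f=prm(c); d=(np.asarray(uv,float)-[c["cx"],c["cy"]])/f; s=d.copy()
    for _ in range(30): s=d/(1+c["k1"]*(s@s))
    o=-c["R"].T@c["t"]; v=c["R"].T@np.array([s[0],s[1],1]); return o,v
def at_z(c,uv,z):
    o,v=ray(c,uv); return o+v*(z-o[2])/v[2]
def zoom(img,x0,y0,x1,y1,k,name):
    z=cv2.resize(img[y0:y1,x0:x1],None,fx=k,fy=k,interpolation=cv2.INTER_CUBIC)
    cv2.imwrite(name,z)
E
python3 - <<'E'
from h import *
im=cv2.imread("pics/scene0.png")
zoom(im,225,165,355,295,5,"pics/du0.png")
zoom(im,180,95,250,160,8,"pics/st0.png")
for n,uv in dict(du=(290,235),stand=(217,128),cell=(296,150),therm=(360,215),bottle=(166,164),scr=(385,285)).items(): print(n,at_z("scene",uv,0.02))
E
```

```text
du [0.55199406 0.13424094 0.02      ]
stand [ 0.50508141 -0.25309219  0.02      ]
cell [ 0.37489551 -0.05643418  0.02      ]
therm [0.3737934  0.20043604 0.02      ]
bottle [ 0.68540764 -0.23802522  0.02      ]
scr [0.45558823 0.37260713 0.02      ]
```

View pics/du0.png

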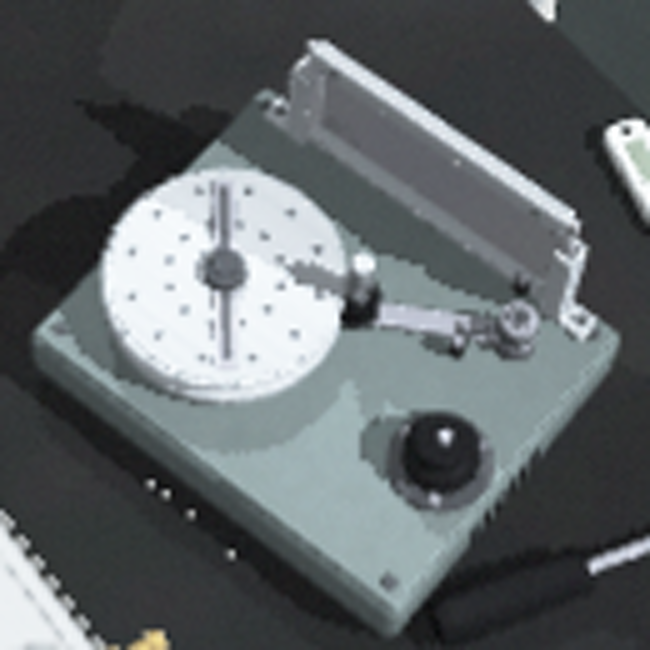

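View pics/st0.png

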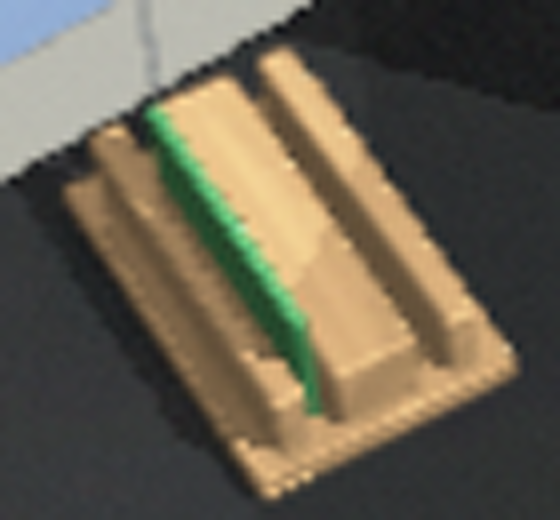

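```bash
cat > fit.py <<'E'
from h import *
from scipy.optimize import least_squares
def Z(x,y,x0,y0,k): return [x0+(x+.5)/k-.5, y0+(y+.5)/k-.5]
def W(p,L):
    L=np.array(L); c,s=np.cos(p[2]),np.sin(p[2])
    return np.c_[p[0]+c*L[:,0]-s*L[:,1],p[1]+s*L[:,0]+c*L[:,1],L[:,2]]
def fit(cam,L,U,p0):
    c=camera_info(cam); U=np.array(U)
    r=least_squares(lambda p:(proj(c,W(p,L))-U).ravel(),p0,loss="soft_l1")
    return r.x,(proj(c,W(r.x,L))-U).round(1)
E
python3 - <<'E'
from fit import *
z=lambda x,y:Z(x,y,225,165,5)
L=[(-.095,-.115,.045),(-.095,.115,.045),(.095,.115,.045),(.095,-.115,.045),(.018,-.05,.084),(-.083,-.075,.135),(-.083,.075,.135)]
U=[z(262,90),z(622,343),z(397,615),z(32,338),z(225,282),z(320,46),z(576,218)]
p,r=fit("scene",L,U,[.55,.13,0]); print("du",p,np.degrees(p[2]),r.tolist())
piv=W(p,[(-.055,.075,.06),(-.083,0,.09)]); print(piv)
g=at_z("scene",z(365,262),.107); print("post",g,np.linalg.norm(g[:2]-piv[0,:2]))
z=lambda x,y:Z(x,y,180,95,8)
# stand: base corners & ridge; base plate top unknown => use bottom corners
for nm,u,h in [("basefrontleft",(518,368),.012),("baserearleft",(270,490),.012),("baserearright",(66,188),.012),("frontridgeR",(285,50),.042),("frontridgeL",(462,320),.042),("glassR",(152,108),.067),("glassL",(302,322),.067)]:
    print(nm,at_z("scene",z(*u),h))
E
```

```text
du [0.55492879 0.13622236 0.22802516] 13.06487953043655 [[0.5, -1.3], [1.4, -1.4], [0.3, 1.8], [-1.2, 0.2], [0.3, -2.4], [-0.4, 0.7], [-0.8, 0.9]]
[[0.48439841 0.19684798 0.06      ]
 [0.47407727 0.11745985 0.09      ]]
post [0.53636576 0.1375076  0.107     ] 0.07887893207618078
basefrontleft [ 0.466301  -0.1750236  0.012    ]
baserearleft [ 0.56545163 -0.18614042  0.012     ]
baserearright [ 0.54868878 -0.33942265  0.012     ]
frontridgeR [ 0.46118308 -0.32137748  0.042     ]
frontridgeL [ 0.48148657 -0.18543021  0.042     ]
glassR [ 0.52335454 -0.30990148  0.067     ]
glassL [ 0.53484201 -0.2024452   0.067     ]
```

```bash
python3 - <<'E'
from h import *
cv2.imwrite("pics/w0.png",grab_frame("wrist"))
print(proj("scene",[[.188,-.648,.189],[.3,-.5,.2]]),proj("side",[[.188,-.648,.189],[.188,-.648,.4],[.3,-.5,.2]]))
for s in("scene","side"):
    c=camera_info(s); print(-c["R"].T@c["t"])
# faucet spout tip ray in side
o,v=ray("side",(170,290))
for y in(-1.1,-1.,-.9,-.8,-.7,-.6): print(y,o+v*(y-o[1])/v[1])
E
```

```text
[[222.61458953 -41.73436831]
 [220.54660779  -2.25628547]] [[ 28.6907446  281.63327364]
 [ -3.5936584  158.56314169]
 [121.62973858 234.3436174 ]]
[0.92393264 0.50892538 1.16217409]
[ 0.59051437 -1.17092568  0.57126412]
-1.1 [ 0.56830862 -1.1         0.51894921]
-1.0 [ 0.53700015 -1.          0.44518902]
-0.9 [ 0.50569167 -0.9         0.37142883]
-0.8 [ 0.47438319 -0.8         0.29766864]
-0.7 [ 0.44307472 -0.7         0.22390845]
-0.6 [ 0.41176624 -0.6         0.15014826]
```

View pics/w0.png

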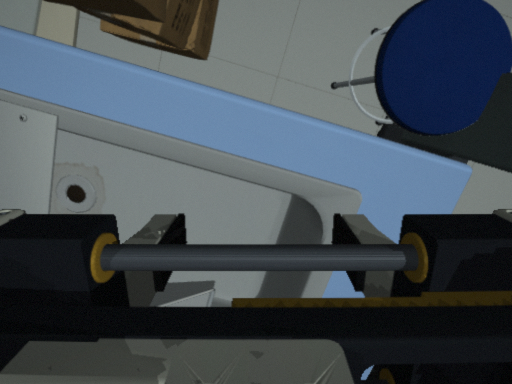

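```bash
python3 -m inch '[[[0,0,-0.01,0,0,-0.0475,0],[0,0,-0.01,0,0,-0.0475,0],[0,0,-0.01,0,0,-0.0475,0],[0,0,-0.01,0,0,-0.0475,0],[0,0,-0.01,0,0,-0.0475,0],[0,0,-0.01,0,0,-0.0475,0],[0,0,-0.01,0,0,-0.0475,0],[0,0,-0.01,0,0,-0.0475,0],[0,0,-0.01,0,0,-0.0475,0],[0,0,-0.01,0,0,-0.0475,0],[0,0,0,0,0,-0.008,0]]]' && python3 - <<'E'
from h import *
from scipy.spatial.transform import Rotation as Rr
s=get_state(); R=Rr.from_euler("xyz",s["ee_rot"]).as_matrix()
print(s["eef_pos"],s["ee_rot"],(R.T@(np.array([.45,-.10,.26])-s["eef_pos"]))/.5)
E
```

```text
t: 1.25
eef_pos: [0.1884, -0.6484, 0.2394]
ee_rot: [-3.141, -0.001, -1.338]
force: [0.1, -0.9, -0.1]
width: 0.088
[ 0.18839724 -0.64838107  0.23940717] [-3.14147515e+00 -6.71351428e-04 -1.33835461e+00] [-0.94671624 -0.76178362 -0.04173173]
```

```bash
python3 -m inch '[[[-0.073,-0.0586,-0.0032,0,0,0,0],[-0.073,-0.0586,-0.0032,0,0,0,0],[-0.073,-0.0586,-0.0032,0,0,0,0],[-0.073,-0.0586,-0.0032,0,0,0,0],[-0.073,-0.0586,-0.0032,0,0,0,0],[-0.073,-0.0586,-0.0032,0,0,0,0],[-0.073,-0.0586,-0.0032,0,0,0,0],[-0.073,-0.0586,-0.0032,0,0,0,0],[-0.073,-0.0586,-0.0032,0,0,0,0],[-0.073,-0.0586,-0.0032,0,0,0,0],[-0.073,-0.0586,-0.0032,0,0,0,0],[-0.073,-0.0586,-0.0032,0,0,0,0],[-0.073,-0.0586,-0.0032,0,0,0,0],[0,0,0,0,0,0,0],[0,0,0,0,0,0,0]]]' && python3 - <<'E'
from h import *
import json
c=camera_info("wrist"); im=grab_frame("wrist"); cv2.imwrite("pics/w1.png",im)
json.dump({k:(v.tolist() if hasattr(v,"tolist") else v) for k,v in c.items()},open("w1.json","w"))
s=get_state(); print(s["eef_pos"],s["ee_rot"],s["qd"].round(3))
E
```

```text
t: 2.75
eef_pos: [0.4514, -0.0984, 0.2593]
ee_rot: [3.141, 0.0, -1.341]
force: [-0.5, -0.4, 0.2]
width: 0.0871
[ 0.45103948 -0.0992861   0.25938568] [ 3.14078271e+00  1.05188006e-04 -1.34238930e+00] [-0.03  -0.005 -0.003  0.002  0.001  0.011]
```

View pics/w1.png

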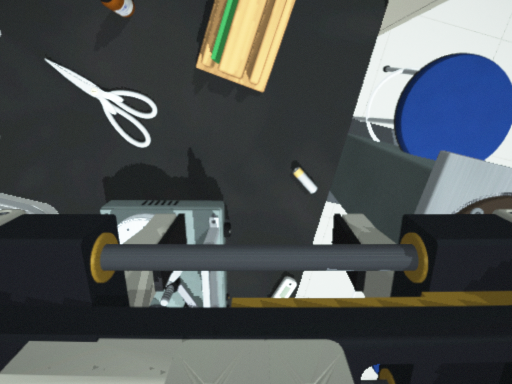

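```bash
python3 -m inch '[[[0.08,0,0,0,0,0,0],[0.08,0,0,0,0,0,0],[0.04,0,0,0,0,0,0],[0,0,0,0,0,0,0],[0,0,0,0,0,0,0]]]' && python3 - <<'E'
from h import *
import json
c=camera_info("wrist"); im=grab_frame("wrist"); cv2.imwrite("pics/w2.png",im)
json.dump({k:(v.tolist() if hasattr(v,"tolist") else v) for k,v in c.items()},open("w2.json","w"))
s=get_state(); print(s["eef_pos"],s["ee_rot"],s["qd"].round(3))
zoom(im,170,0,330,185,4,"pics/w2z.png")
E
```

```text
t: 3.3
eef_pos: [0.4731, -0.1983, 0.2594]
ee_rot: [3.141, 0.0, -1.346]
force: [0.3, 0.5, -0.5]
width: 0.0875
[ 0.47326763 -0.19770571  0.25956852] [ 3.14124304e+00  2.34514898e-04 -1.34439285e+00] [ 0.024 -0.011 -0.001  0.     0.     0.003]
```

View pics/w2z.png

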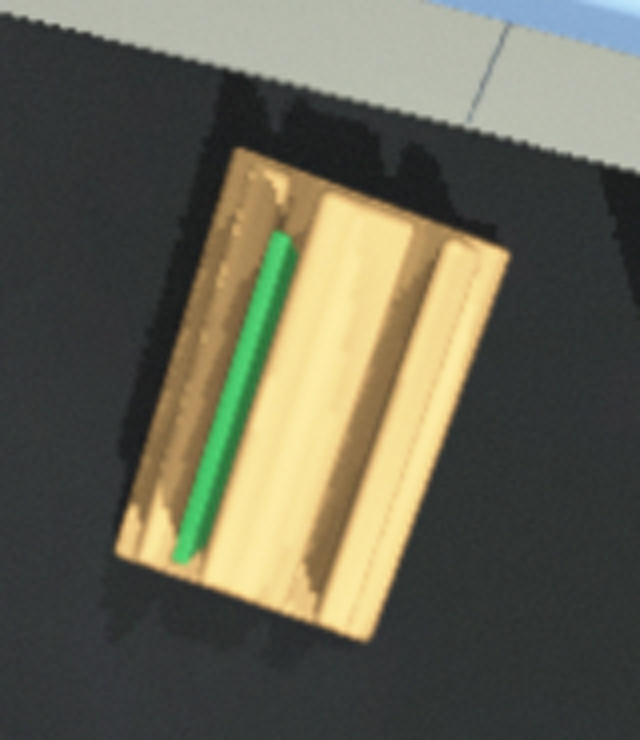

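```bash
cat >> fit.py <<'E'
import json
def load(n): return {k:(np.array(v) if isinstance(v,list) else v) for k,v in json.load(open(n)).items()}
def fitc(c,L,U,p0):
    U=np.array(U); r=least_squares(lambda p:(proj(c,W(p,L))-U).ravel(),p0,loss="soft_l1")
    return r.x,(proj(c,W(r.x,L))-U).round(1)
E
python3 - <<'E'
from fit import *
c=load("w2.json"); z=lambda x,y:Z(x,y,170,0,4)
for h in (.006,.012):
    L=[(.052,-.076,h),(-.052,-.076,h),(-.052,.076,h),(.052,.076,h)]
    U=[z(237,148),z(511,253),z(370,642),z(116,553)]
    p,r=fitc(c,L,U,[.507,-.257,-.11]); print(h,p,r.tolist())
    print("groove",W(p,[(-.022,0,.012)]))
    M=W(p,[(-.022,-.076,.012),(-.027,-.076,.042),(-.017,-.076,.042),(-.022,.076,.012),(-.027,.076,.042),(-.017,.076,.042),(.022,-.055,.067),(.022,.055,.067)])
    print(((proj(c,M)-[170,0])*4).round().tolist())
E
```

```text
0.006 [ 0.50720726 -0.25986296 -0.1144625 ] [[0.2, 0.4], [-0.3, 0.1], [-0.2, -0.6], [0.3, -0.2]]
groove [[ 0.48535122 -0.25735028  0.012     ]]
[[432.0, 220.0], [452.0, 213.0], [424.0, 202.0], [295.0, 616.0], [304.0, 636.0], [278.0, 627.0], [287.0, 213.0], [183.0, 546.0]]
0.012 [ 0.50695564 -0.25979399 -0.11472105] [[-0.1, -0.4], [0.4, -0.2], [-0.0, 0.3], [-0.3, 0.4]]
groove [[ 0.48510026 -0.25727566  0.012     ]]
[[433.0, 220.0], [453.0, 213.0], [424.0, 202.0], [296.0, 617.0], [305.0, 637.0], [279.0, 628.0], [288.0, 214.0], [184.0, 547.0]]
```

```bash
python3 -m inch '[[[-0.094,-0.025,0,0,0,0,0],[-0.094,-0.025,0,0,0,0,0],[-0.094,-0.025,0,0,0,0,0],[-0.094,-0.025,0,0,0,0,0],[-0.094,-0.025,0,0,0,0,0],[-0.094,-0.025,0,0,0,0,0],[-0.094,-0.025,0,0,0,0,0],[-0.094,-0.025,0,0,0,0,0],[0,0,0,0,0,0,0],[0,0,0,0,0,0,0]]]' && python3 - <<'E'
from h import *
import json
c=camera_info("wrist"); im=grab_frame("wrist"); cv2.imwrite("pics/w3.png",im)
json.dump({k:(v.tolist() if hasattr(v,"tolist") else v) for k,v in c.items()},open("w3.json","w"))
s=get_state(); print(s["eef_pos"],s["ee_rot"],s["qd"].round(3))
zoom(im,90,0,290,210,3.5,"pics/w3z.png")
E
```

```text
t: 4.35
eef_pos: [0.4852, 0.1932, 0.2596]
ee_rot: [3.141, -0.0, -1.339]
force: [-0.4, -0.5, -0.1]
width: 0.0876
[0.48533655 0.19217983 0.25979963] [ 3.14143667e+00 -7.14124737e-05 -1.34022201e+00] [-0.027 -0.01  -0.003  0.001 -0.001  0.002]
```

View pics/w3.png

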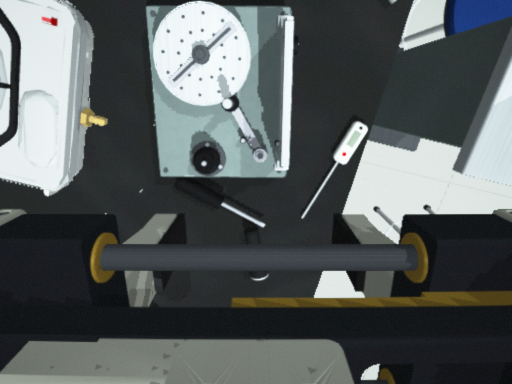

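View pics/w3z.png

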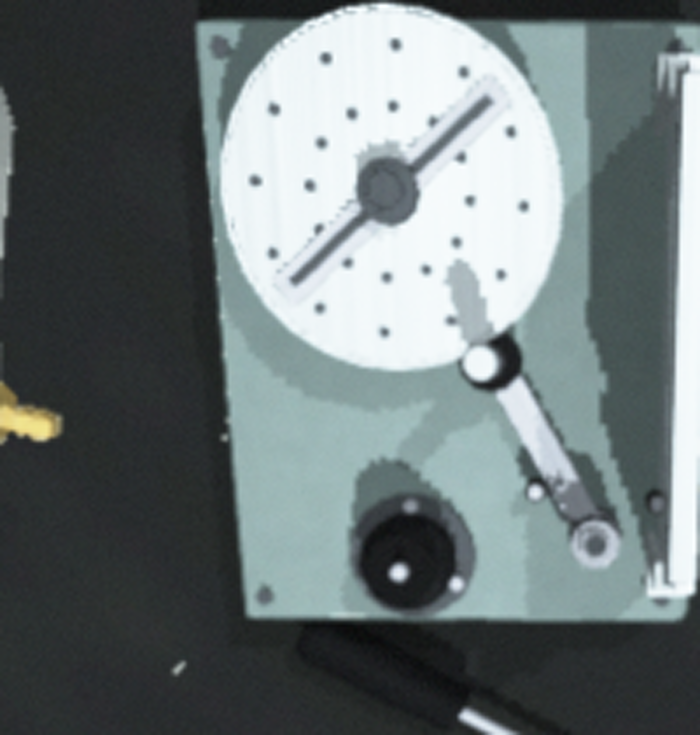

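```bash
python3 - <<'E'
from h import *
zoom(cv2.imread("pics/w3.png"),245,5,320,185,4.2,"pics/w3g.png")
E
```

```text
(no output)
```

View pics/w3g.png

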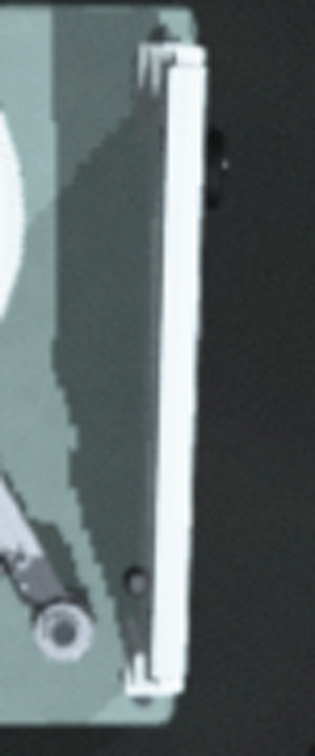

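```bash
python3 - <<'E'
from fit import *
c=load("w3.json"); z=lambda x,y:Z(x,y,90,0,3.5); g=lambda x,y:Z(x,y,245,5,4.2)
L=[(.095,-.115,.045),(.095,.115,.045),(-.095,.115,.045),(-.095,-.115,.045),(.018,-.05,.084)]
U=[z(196,21),z(247,619),g(172,724),g(197,8),z(392,186)]
p,r=fitc(c,L,U,[.555,.136,.228]); print("du",p,r.tolist())
a,b=at_z(c,g(188,66),.135),at_z(c,g(168,682),.135)
print("binding",a,b,(a+b)/2,np.linalg.norm(a-b),"dir",np.arctan2(-(b-a)[0],(b-a)[1]))
print("w binding", [np.linalg.norm(at_z(c,g(*u),.135)-at_z(c,g(*v),.135)) for u,v in [((170,66),(207,66)),((152,680),(186,680))]])
print("guard from du",W(p,[(-.083,0,.135),(-.083,-.075,.135),(-.083,.075,.135)]))
piv=W(p,[(-.055,.075,.06)])[0]; pv2=at_z(c,z(596,545),.06)
post=at_z(c,z(482,364),.107); d=post-piv
print("piv",piv,pv2,"post",post,np.hypot(*d[:2]),"ang du",np.degrees(np.arctan2(d[1],d[0])-p[2]))
E
```

```text
du [0.55291552 0.13346938 0.22063565] [[-1.0, -2.6], [-1.2, 1.1], [1.8, 2.1], [2.8, -2.0], [-0.4, 1.2]]
binding [0.49034353 0.04177541 0.135     ] [0.45665423 0.18906018 0.135     ] [0.47349888 0.11541779 0.135     ] 0.1510886232203496 dir 0.22486733020113048
w binding [np.float64(0.008834298341865037), np.float64(0.009240355506246474)]
guard from du [[0.47192756 0.11530484 0.135     ]
 [0.4883413  0.04212295 0.135     ]
 [0.45551382 0.18848673 0.135     ]]
piv [0.48283506 0.19461452 0.06      ] [0.48356653 0.19675202 0.06      ] post [0.53715334 0.13678241 0.107     ] 0.07934122321268157 ang du -59.4360606591689
```

```bash
python3 -m inch '[[[0.072,0.029,0,0,0,0.002,0.55],[0.072,0.029,0.02,0,0,0,0.55],[0,0,0.08,0,0,0,0.55],[0,0,0.08,0,0,0,0.55],[0,0,0,0,0,0,0.55],[0,0,0,0,0,0,0.55],[0,0,0,0,0,0,0.55]]]' 30 && cat > to.py <<'E'
import sys
from h import *
from scipy.spatial.transform import Rotation as Rr
s=get_state(); R=Rr.from_euler("xyz",s["ee_rot"]).as_matrix()
print(s["t"],s["eef_pos"].round(4),s["ee_rot"].round(4),s["force"].round(1),s["width"].round(4))
if len(sys.argv)>3:
    print("delta units",(R.T@(np.array(list(map(float,sys.argv[1:4])))-s["eef_pos"])/.5).round(4))
if len(sys.argv)>4: print("rz units",-(float(sys.argv[4])-s["ee_rot"][2])/np.pi)
E
python3 to.py .4735 .1155 .110 -1.346
python3 - <<'E'
from h import *
cv2.imwrite("pics/s1.png",grab_frame("scene")); zoom(cv2.imread("pics/s1.png"),225,100,355,230,5,"pics/s1z.png")
E
```

```text
t: 5.1
eef_pos: [0.4752, 0.1156, 0.1721]
ee_rot: [-3.138, 0.0, -1.348]
force: [-1.2, 0.6, 0.0]
width: 0.041Traceback (most recent call last):
  File "to.py", line 5, in <module>
    print(s["t"],s["eef_pos"].round(4),s["ee_rot"].round(4),s["force"].round(1),s["width"].round(4))
                                                                                ^^^^^^^^^^^^^^^^
AttributeError: 'float' object has no attribute 'round'
```

View pics/s1z.png

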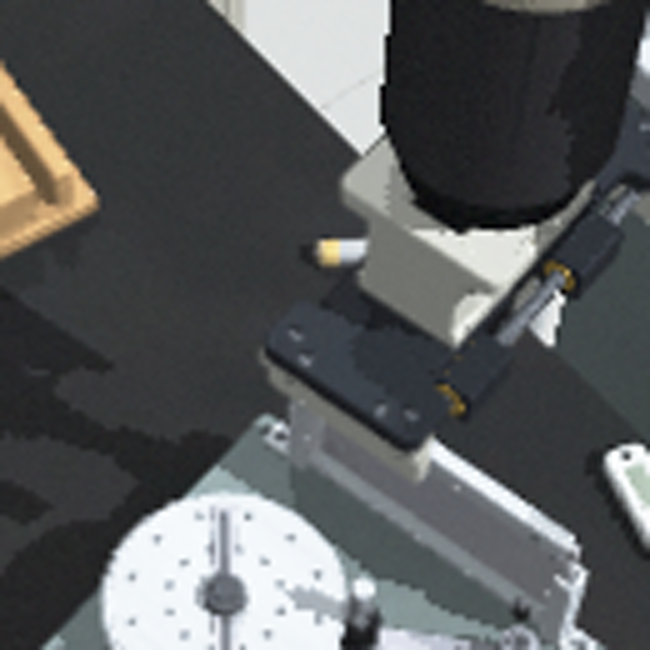

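```bash
sed -i 's/s\["width"\].round(4)/round(s["width"],4)/' to.py; python3 to.py .4735 .1155 .110 -1.346
```

```text
5.15 [0.4752 0.1159 0.172 ] [-3.1382e+00  8.0000e-04 -1.3476e+00] [ 1.  -0.2  0.4] 0.04
delta units [0.     0.0039 0.1241]
rz units -0.0005100634510896056
```

```bash
python3 -m inch '[[[0,0.002,0.06,0,0,0,0.55],[0,0.002,0.064,0,0,0,0.55],[0,0,0,0,0,0,0.55],[0,0,0,0,0,0,0.55],[0,0,0,0,0,0,1],[0,0,0,0,0,0,1],[0,0,0,0,0,0,1],[0,0,0,0,0,0,1],[0,0,0,0,0,0,1]]]' 30; python3 to.py .4735 .1155 .110 -1.346
```

```text
t: 6.05
eef_pos: [0.472, 0.115, 0.1081]
ee_rot: [-3.141, 0.0, -1.348]
force: [-0.1, -0.2, 0.3]
width: 0.0054
6.05 [0.472  0.115  0.1081] [-3.1412e+00  2.0000e-04 -1.3477e+00] [-0.1 -0.2  0.3] 0.0054
delta units [-0.0004 -0.0031 -0.0039]
rz units -0.0005284913623070538
```

```bash
python3 -m inch '[[[0,0,0,0,0,0,1],[0,0,0,0,0,0,1]]]' 30; python3 to.py .4735 .1155 .110 -1.346;python3 - <<'E'
from h import *
cv2.imwrite("pics/s2.png",grab_frame("scene")); zoom(cv2.imread("pics/s2.png"),225,100,355,230,5,"pics/s2z.png")
cv2.imwrite("pics/w4.png",grab_frame("wrist"))
E
```

```text
t: 6.25
eef_pos: [0.4719, 0.1149, 0.1077]
ee_rot: [3.141, -0.0, -1.348]
force: [0.1, -0.4, -0.4]
width: 0.0004
6.25 [0.4719 0.1149 0.1077] [ 3.1414e+00 -1.0000e-04 -1.3477e+00] [ 0.1 -0.4 -0.4] 0.0004
delta units [-0.0005 -0.0035 -0.0045]
rz units -0.0005452386532491103
```

View pics/s2z.png

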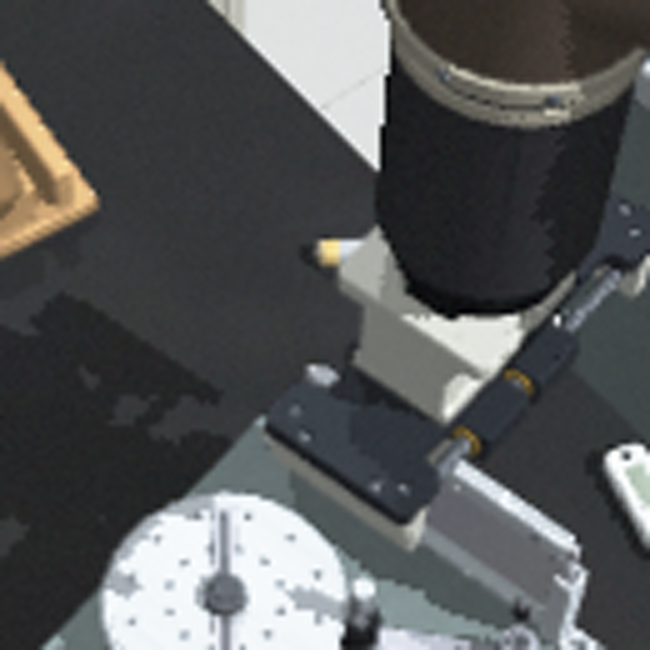

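View pics/w4.png

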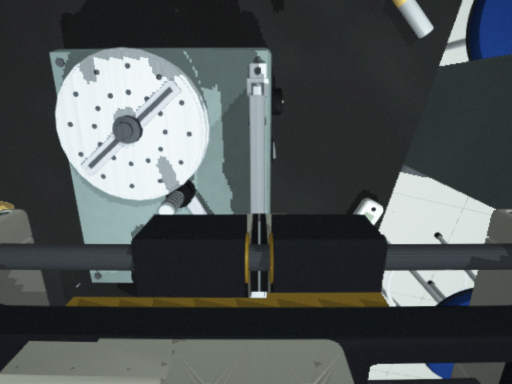

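```bash
python3 - <<'E'
from h import *
im=grab_frame("side"); cv2.imwrite("pics/d1.png",im); zoom(im,190,110,330,225,5,"pics/d1z.png")
print(((proj("side",[[.472,.115,.108],[.472,.115,.135],[.472,.115,.174]])-[190,110])*5).round())
print(((proj("scene",[[.472,.115,.108],[.472,.115,.135],[.472,.115,.174]])-[225,100])*5).round())
print(proj("wrist",[[.472,.115,.108],[.472,.115,.135],[.4903,.0418,.135],[.4566,.189,.135]]).round())
E
```

```text
[[255. 297.]
 [254. 258.]
 [252. 200.]]
[[436. 479.]
 [440. 451.]
 [447. 410.]]
[[260. 204.]
 [260. 219.]
 [257.  95.]
 [258. 317.]]
```

View pics/d1z.png

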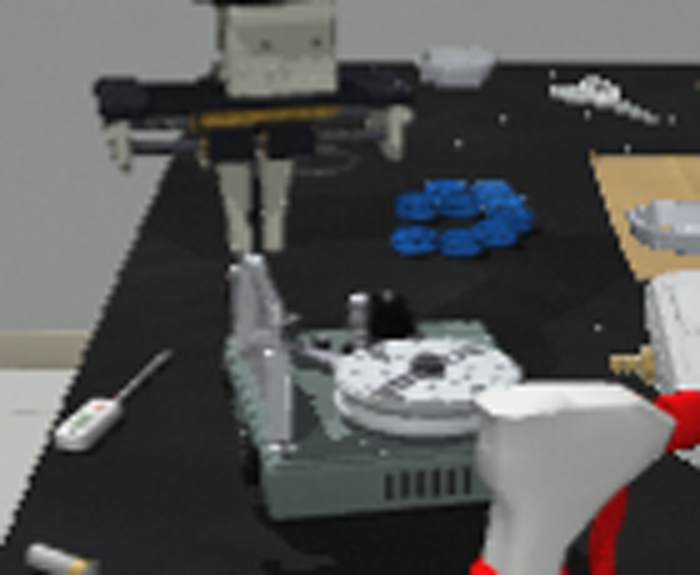

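```bash
python3 - <<'E'
from fit import *
p=[.554,.1345,.225]
L=[(-.083,-.075,.135),(-.083,.075,.135),(-.083,0,.135),(.018,-.05,.084),(-.095,-.115,.045),(.095,-.115,.045),(.095,.115,.045)]
for cam,o in (("side",[190,110]),("scene",[225,100])):
  print(((proj(cam,W(p,L))-o)*5).round().tolist())
im=cv2.imread("pics/d1.png"); zoom(im,220,130,275,200,10,"pics/d1y.png")
E
```

```text
[[273.0, 296.0], [240.0, 223.0], [256.0, 258.0], [424.0, 347.0], [267.0, 457.0], [566.0, 432.0], [479.0, 309.0]]
[[316.0, 369.0], [569.0, 543.0], [440.0, 454.0], [224.0, 589.0], [263.0, 403.0], [24.0, 657.0], [394.0, 943.0]]
```

View pics/d1y.png

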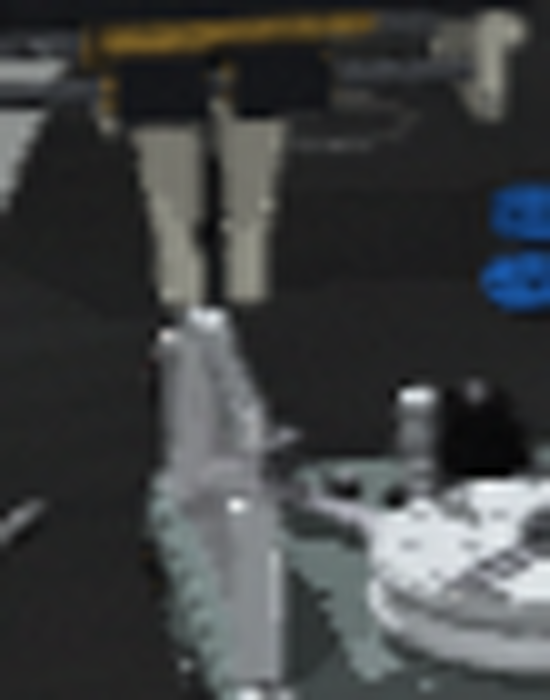

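```bash
python3 - <<'E'
from fit import *
p=[.507,-.2598,-.1146]
L=[(sx*.052,sy*.076,.012) for sx in(1,-1) for sy in (1,-1)]+[(.022,-.055,.067),(.022,.055,.067),(-.041,-.076,.042)]
print(proj("side",W(p,L)).round(1).tolist())
im=cv2.imread("pics/d1.png"); zoom(im,205,220,285,285,9,"pics/d1s.png")
a=cv2.imread("pics/side0.png"); zoom(a,225,150,300,220,9,"pics/side0z.png")
print(cv2.phaseCorrelate(np.float32(a[250:,200:,1]),np.float32(im[250:,200:,1])))
a=cv2.imread("pics/scene0.png");b=cv2.imread("pics/s2.png")
print(cv2.phaseCorrelate(np.float32(a[100:,:220,1]),np.float32(b[100:,:220,1])))
E
```

```text
[[268.2, 242.2], [259.3, 274.0], [230.2, 239.5], [216.3, 270.4], [247.8, 248.4], [255.5, 226.9], [220.2, 260.1]]
((0.024035971327634797, 0.5044523900730695), 0.9281917643988574)
((0.49296283622391, 0.011623165498093613), 0.973895949581523)
```

View pics/d1s.png

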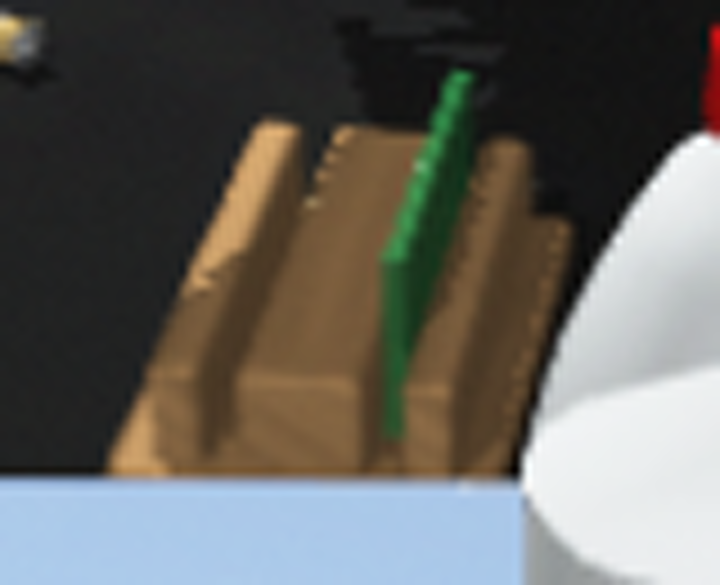

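View pics/side0z.png

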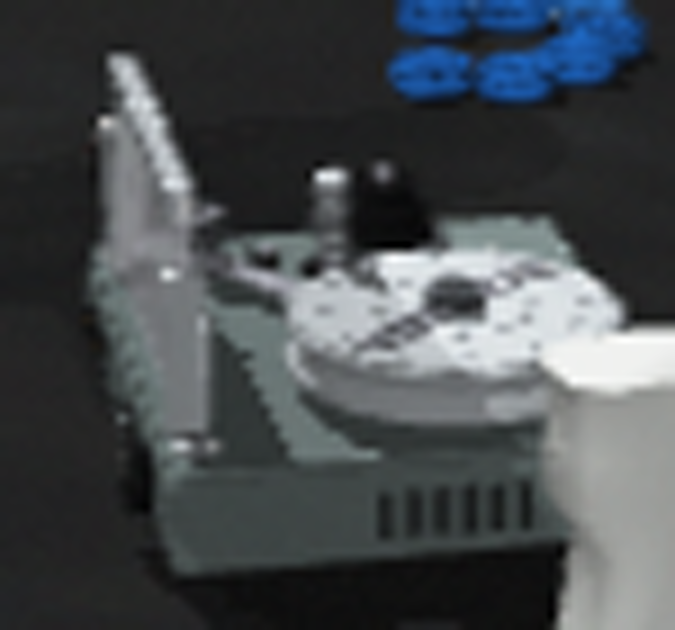

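```bash
python3 - <<'E'
from fit import *
p=[.554,.1345,.225]
L=[(.018+.06*np.cos(a),-.05+.06*np.sin(a),.084) for a in (0,np.pi/2,np.pi,-np.pi/2)]+[(-.095,-.115,.045),(.095,-.115,.045),(.095,.115,.045),(-.083,-.075,.135)]
c=camera_info("wrist")
print(proj(c,W(p,L)).round().tolist(), -c["R"].T@c["t"])
s=get_state(); print(s["eef_pos"],s["q"])
from scipy.spatial.transform import Rotation as Rr
R=Rr.from_euler("xyz",s["ee_rot"]).as_matrix()
for zt in (-.066,-.047,-.04,-.019,0):
    print(zt,proj(c,[s["eef_pos"]+R@np.array([xx,0,zt]) for xx in(-.01,0,.01)]).round().tolist())
for n in("pics/w4.png","pics/w0.png"):
    zoom(cv2.imread(n),100,180,420,320,2.4,n[:-4]+"f.png")
E
```

```text
[[48.0, 132.0], [134.0, 206.0], [204.0, 131.0], [115.0, 46.0], [272.0, 47.0], [45.0, 49.0], [90.0, 285.0], [257.0, 97.0]] [0.48883405 0.04266056 0.30437886]
[0.47190054 0.11489369 0.10773206] [ 6.44786817e-01  1.18955060e-01 -5.10104730e-01 -2.30836421e-06
 -9.41838108e-01 -4.21653137e-01]
-0.066 [[260.0, 267.0], [260.0, 250.0], [260.0, 232.0]]
-0.047 [[260.0, 248.0], [260.0, 233.0], [260.0, 216.0]]
-0.04 [[260.0, 243.0], [260.0, 227.0], [260.0, 212.0]]
-0.019 [[260.0, 227.0], [260.0, 214.0], [260.0, 199.0]]
0 [[260.0, 216.0], [260.0, 204.0], [260.0, 190.0]]
```

View pics/w4f.png

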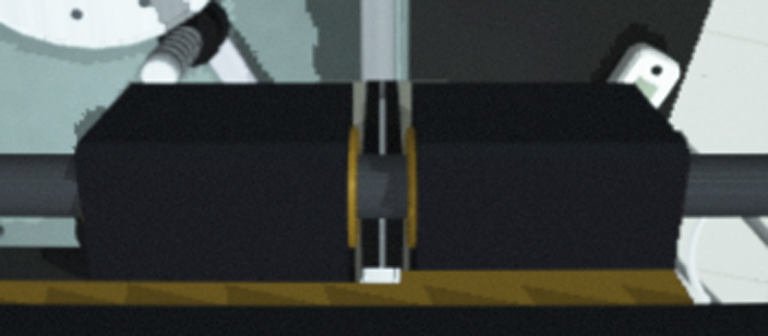

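View pics/w0f.png

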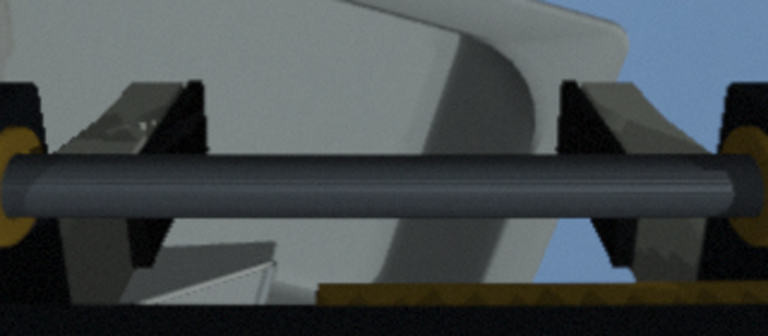

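```bash
python3 -m inch '[[[0,-0.002,0,0,0,0,0.55],[0,0,0,0,0,0,0.55],[0,0,0,0,0,0,0.55],[0,0,0,0,0,0,0.55],[0,0,0,0,0,0,0.55],[0,0,0.035,0,0,0,0.55],[0,0,0.035,0,0,0,0.55],[0,0,0,0,0,0,0.55],[0,0,0,0,0,0,0.55]]]' 30; python3 to.py .4735 .1155 .072 -1.346;  python3 - <<'E'
from h import *
im=grab_frame("side"); cv2.imwrite("pics/d2.png",im); zoom(im,215,120,285,200,8,"pics/d2z.png")
E
```

```text
t: 7.3
eef_pos: [0.4729, 0.115, 0.073]
ee_rot: [3.141, -0.001, -1.347]
force: [0.9, 0.2, 0.1]
width: 0.0394
7.3 [0.4729 0.115  0.073 ] [ 3.1411e+00 -5.0000e-04 -1.3475e+00] [0.9 0.2 0.1] 0.0394
delta units [-0.0007 -0.0013  0.0019]
rz units -0.00047349930323574934
```

View pics/d2z.png

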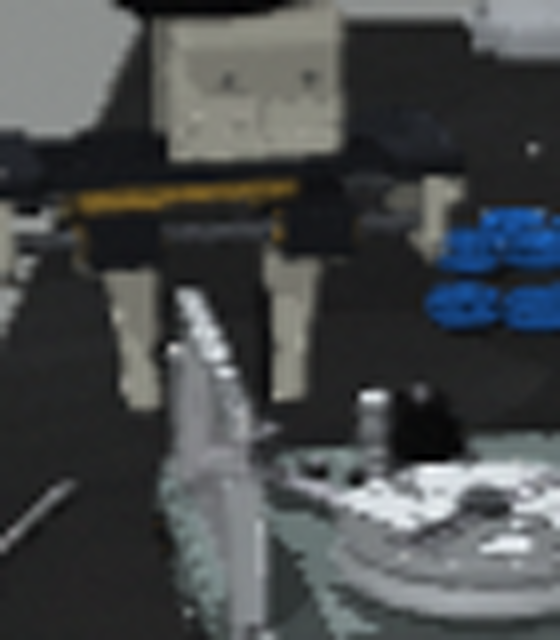

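```bash
python3 -m inch '[[[0,0,0,0,0,0,1],[0,0,0,0,0,0,1],[0,0,0,0,0,0,1],[0,0,0,0,0,0,1],[0,0,0,0,0,0,1],[0,0,0,0,0,0,1],[0,0,0,0,0,0,1]]]' 30; python3 to.py
```

```text
t: 8.05
eef_pos: [0.4731, 0.1152, 0.0729]
ee_rot: [-3.141, 0.0, -1.348]
force: [0.1, 0.1, 2.5]
width: 0.0085
8.05 [0.4731 0.1152 0.0729] [-3.1412  0.     -1.3476] [0.1 0.1 2.5] 0.0085
```

```bash
python3 -m inch '[[[0,0,-0.02,0,0,0,1],[0,0,-0.02,0,0,0,1],[0,0,-0.02,0,0,0,1],[0,0,-0.02,0,0,0,1],[0,0,0,0,0,0,1]]]' 30; python3 -m inch '[[[0,0,-0.02,0,0,0,1],[0,0,-0.02,0,0,0,1],[0,0,-0.02,0,0,0,1],[0,0,-0.02,0,0,0,1],[0,0,-0.02,0,0,0,1],[0,0,0,0,0,0,1],[0,0,0,0,0,0,1]]]'; python3 to.py;  python3 - <<'E'
from h import *
im=grab_frame("side"); cv2.imwrite("pics/d3.png",im); zoom(im,200,90,290,200,6,"pics/d3z.png")
E
```

```text
t: 8.55
eef_pos: [0.4739, 0.1157, 0.1147]
ee_rot: [-3.139, 0.001, -1.347]
force: [0.2, -0.6, -0.8]
width: 0.0081
t: 9.25
eef_pos: [0.4729, 0.1152, 0.1629]
ee_rot: [-3.141, 0.0, -1.348]
force: [0.5, 0.6, -0.9]
width: 0.0087
9.25 [0.4729 0.1152 0.1629] [-3.1412e+00  4.0000e-04 -1.3477e+00] [ 0.5  0.6 -0.9] 0.0087
```

View pics/d3z.png

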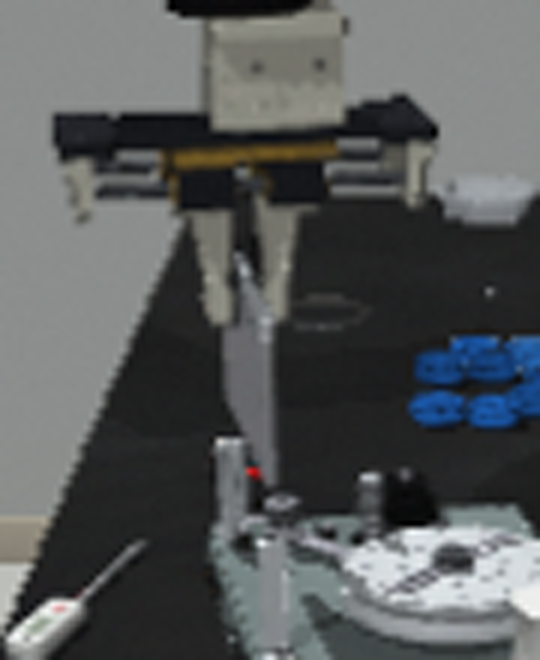

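```bash
python3 -m inch '[[[0.03,0.006,-0.008,0,0,0,1],[0.06,0.012,-0.008,0,0,0,1],[0.08,0.015,-0.008,0,0,0,1],[0.08,0.015,-0.008,0,0,0.012,1],[0.08,0.015,0,0,0,0.012,1],[0.08,0.015,0,0,0,0.012,1],[0.08,0.015,0,0,0,0.012,1],[0.08,0.015,0,0,0,0.012,1],[0.07,0.015,0,0,0,0.012,1],[0.05,0.01,0,0,0,0.012,1],[0.03,0.006,0,0,0,0.012,1],[0,0,0,0,0,0.012,1],[0,0,0,0,0,0,1],[0,0,0,0,0,0,1]]]'; python3 to.py .4851 -.2573 .18 -1.6854
```

```text
t: 10.7
eef_pos: [0.4526, -0.2498, 0.1785]
ee_rot: [3.141, 0.0, -1.686]
force: [0.0, 0.1, -0.9]
width: 0.0088
10.7 [ 0.4526 -0.2498  0.1785] [ 3.141   0.     -1.6862] [ 0.   0.1 -0.9] 0.0088
delta units [ 0.0074 -0.0664 -0.003 ]
rz units -0.00024512149405280957
```

```bash
python3 -m inch '[[[0.004,-0.033,0,0,0,0,1],[0.0034,-0.033,0,0,0,0,1],[0,0,0.03,0,0,0,1],[0,0,0.06,0,0,0,1],[0,0,0.05,0,0,0,1],[0,0,0.03,0,0,0,1],[0,0,0,0,0,0,1],[0,0,0,0,0,0,1]]]'; python3 to.py .4851 -.2573 .083 -1.6854;  python3 - <<'E'
from fit import *
c=camera_info("wrist")
im=grab_frame("side"); cv2.imwrite("pics/d4.png",im); zoom(im,195,160,295,285,5,"pics/d4z.png")
iw=grab_frame("wrist"); cv2.imwrite("pics/w5.png",iw)
json.dump({k:(v.tolist() if hasattr(v,"tolist") else v) for k,v in c.items()},open("w5.json","w"))
E
```

```text
t: 11.5
eef_pos: [0.4856, -0.257, 0.0942]
ee_rot: [3.141, -0.0, -1.686]
force: [0.1, 0.3, -0.1]
width: 0.0088
11.5 [ 0.4856 -0.257   0.0942] [ 3.1414e+00 -4.0000e-04 -1.6855e+00] [ 0.1  0.3 -0.1] 0.0088
delta units [0.0008 0.0009 0.0223]
rz units -3.531198250410396e-05
```

View pics/d4z.png

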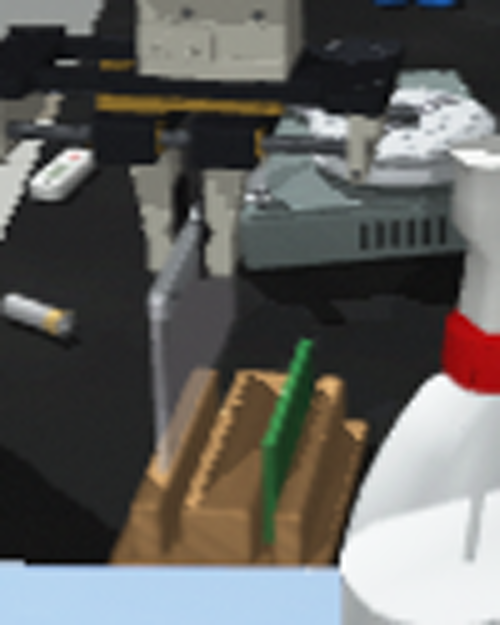

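View pics/w5.png

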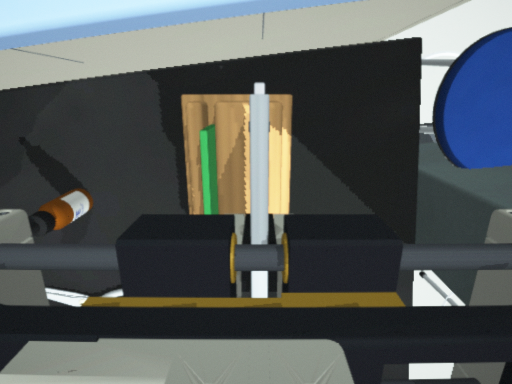

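```bash
python3 - <<'E'
from fit import *
g=[.4856,-.257,-.1147]
P=W(g,[(0,-.08,.066),(0,-.08,.156),(0,.08,.156),(0,-.075,.156),(-.0045,-.075,.156),(.0045,-.075,.156)])
print("side guard",((proj("side",P)-[195,160])*5).round().tolist())
print("wrist guard top near",proj(load("w5.json"),P[1:]).round(1).tolist())
p=[.507,-.2598,-.1146]
S=W(p,[(-.022,-.076,.012),(-.027,-.076,.042),(-.017,-.076,.042),(-.041,-.076,.042),(.017,-.076,.042),(-.022,.076,.042)])
print("side groove",((proj("side",S)-[195,160])*5).round().tolist())
B=W(p,[(sx*.052,sy*.076,.012) for sx in(1,-1) for sy in (1,-1)])
print("wrist base",proj(load("w5.json"),B).round(1).tolist())
zoom(cv2.imread("pics/w5.png"),170,75,310,225,4.5,"pics/w5z.png")
zoom(cv2.imread("pics/d4.png"),210,195,280,280,8,"pics/d4y.png")
print("side8",((proj("side",np.r_[P,S])-[210,195])*8).round().tolist())
E
```

```text
side guard [[162.0, 464.0], [154.0, 290.0], [225.0, 153.0], [156.0, 285.0], [147.0, 284.0], [166.0, 285.0]]
wrist guard top near [[259.6, 82.9], [259.2, 364.1], [259.6, 94.7], [269.6, 94.7], [249.5, 94.7]]
side groove [[168.0, 557.0], [155.0, 503.0], [176.0, 504.0], [126.0, 500.0], [247.0, 510.0], [228.0, 353.0]]
wrist base [[190.5, 242.3], [179.9, 94.5], [287.5, 242.4], [292.1, 94.5]]
side8 [[139.0, 462.0], [126.0, 183.0], [240.0, -36.0], [130.0, 176.0], [114.0, 175.0], [146.0, 177.0], [149.0, 611.0], [128.0, 524.0], [161.0, 527.0], [81.0, 520.0], [275.0, 536.0], [246.0, 284.0]]
```

View pics/w5z.png

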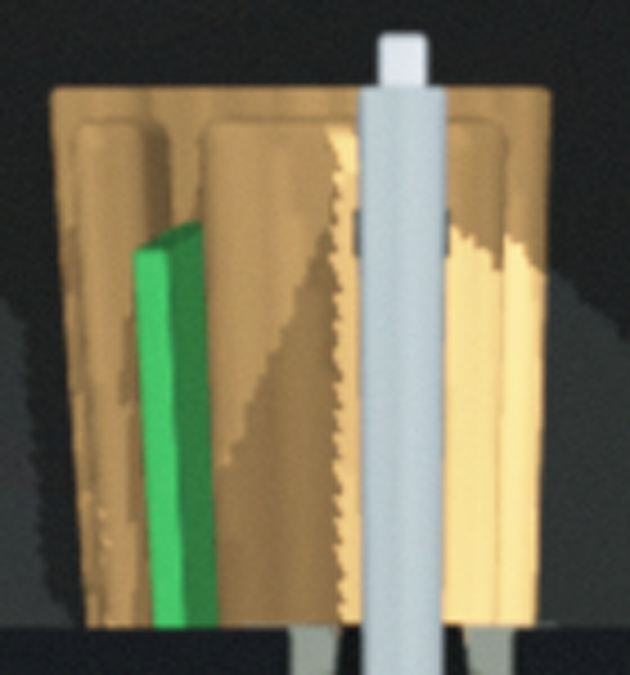

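View pics/d4y.png

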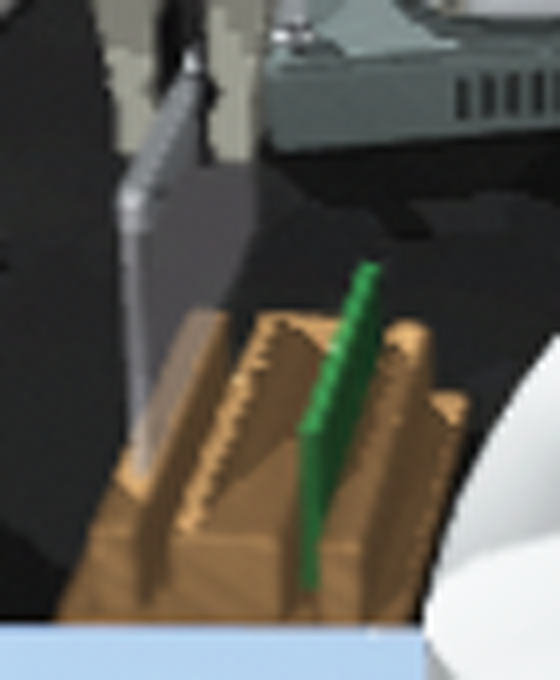

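```bash
python3 - <<'E'
from fit import *
c=load("w5.json")
p=[.507,-.2598,-.1146]
for L in [[(.022,-.068,.042)],[(0,-.068,.042)],[(-.022,-.068,.042)],[(.019,-.055,.067)],[(.025,-.055,.067)],[(.044,-.068,.042)],[(-.044,-.068,.042)]]:
    print(L,((proj(c,W(p,L))-[170,75])*4.5).round(0).tolist())
im=cv2.imread("pics/w2.png"); zoom(im,190,30,310,100,6,"pics/w2a.png"); zoom(im,190,95,310,165,6,"pics/w2b.png")
c=load("w2.json")
for y,o in((-.068,[190,30]),(.068,[190,95])):
    print(((proj(c,W(p,[(x,y,.042) for x in (-.027,-.017,.017,.027)]))-o)*6).round().tolist())
E
```

```text
[(0.022, -0.068, 0.042)] [[167.0, 131.0]]
[(0, -0.068, 0.042)] [[285.0, 131.0]]
[(-0.022, -0.068, 0.042)] [[404.0, 131.0]]
[(0.019, -0.055, 0.067)] [[162.0, 214.0]]
[(0.025, -0.055, 0.067)] [[127.0, 214.0]]
[(0.044, -0.068, 0.042)] [[48.0, 131.0]]
[(-0.044, -0.068, 0.042)] [[523.0, 131.0]]
[[546.0, 176.0], [504.0, 160.0], [359.0, 105.0], [316.0, 89.0]]
[[348.0, 355.0], [308.0, 341.0], [174.0, 294.0], [134.0, 280.0]]
```

View pics/w2a.png

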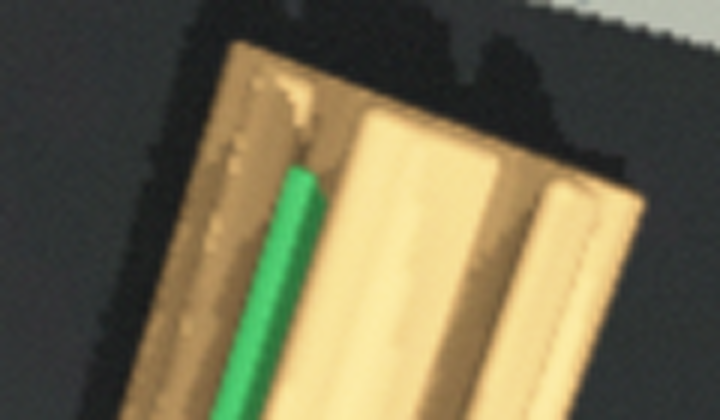

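View pics/w2b.png

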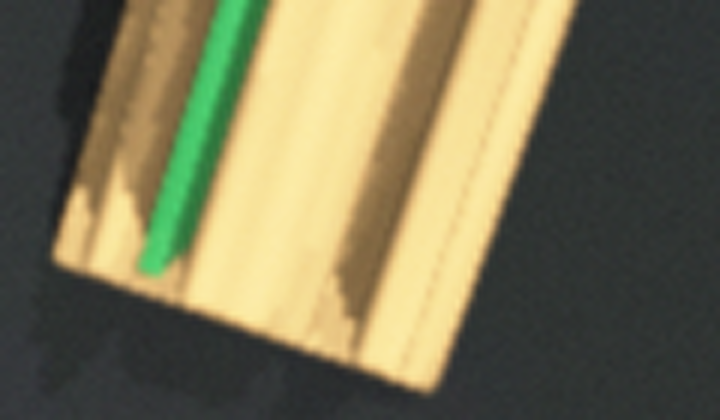

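```bash
python3 -m inch '[[[0,-0.0026,0.01,0,0,0,1],[0,0,0.015,0,0,0,1],[0,0,0.015,0,0,0,1],[0,0,0,0,0,0,1],[0,0,0,0,0,0,1]]]'; python3 to.py .4865 -.2573 .0399 -1.6854;  python3 - <<'E'
from fit import *
im=grab_frame("side"); cv2.imwrite("pics/d5.png",im); zoom(im,210,195,280,280,8,"pics/d5y.png")
E
```

```text
t: 12.1
eef_pos: [0.4864, -0.2572, 0.0734]
ee_rot: [3.141, -0.0, -1.687]
force: [-0.1, 0.2, -1.3]
width: 0.0085
12.1 [ 0.4864 -0.2572  0.0734] [ 3.1407 -0.     -1.6869] [-0.1  0.2 -1.3] 0.0085
delta units [ 0.0001 -0.0003  0.067 ]
rz units -0.0004918216349025546
```

View pics/d5y.png

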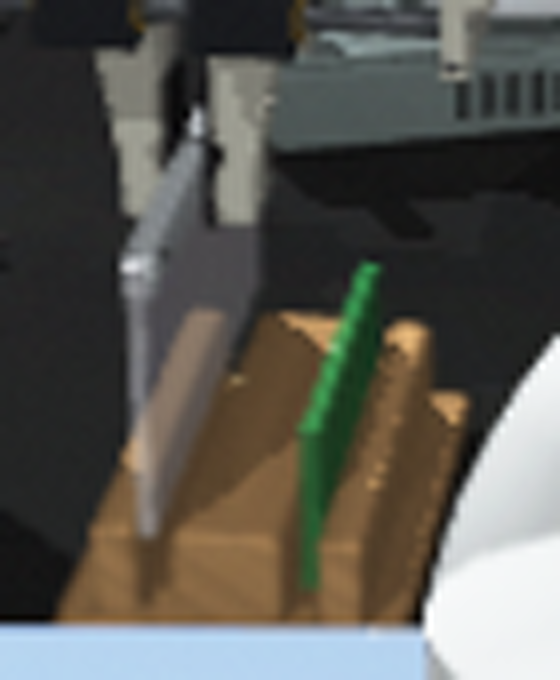

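```bash
python3 -m inch '[[[0,-0.0006,0.012,0,0,0,1],[0,0,0.012,0,0,0,1],[0,0,0.012,0,0,0,1],[0,0,0,0,0,0,1]]]'; python3 to.py .4865 -.2573 .0399 -1.6854
```

```text
t: 12.55
eef_pos: [0.4861, -0.257, 0.0546]
ee_rot: [3.14, 0.0, -1.687]
force: [0.5, 1.0, -1.1]
width: 0.0089
12.55 [ 0.4861 -0.257   0.0546] [ 3.1396e+00  2.0000e-04 -1.6872e+00] [ 0.5  1.  -1.1] 0.0089
delta units [ 0.0004 -0.0009  0.0293]
rz units -0.0005675430358529119
```

```bash
python3 -m inch '[[[0,0,0.01,0,0,0,1],[0,0,0.01,0,0,0,1],[0,0,0,0,0,0,1]]]'; python3 to.py .4865 -.2573 .0399 -1.6854; python3 -m inch '[[[0,0,0.004,0,0,0,1],[0,0,0.003,0,0,0,1],[0,0,0,0,0,0,1],[0,0,0,0,0,0,1]]]'; python3 to.py .4865 -.2573 .0399 -1.6854
```

```text
t: 12.85
eef_pos: [0.4864, -0.2571, 0.0449]
ee_rot: [3.14, 0.0, -1.687]
force: [-0.0, 0.9, -0.5]
width: 0.0089
12.85 [ 0.4864 -0.2571  0.0449] [ 3.1403e+00  2.0000e-04 -1.6871e+00] [-0.   0.9 -0.5] 0.0089
delta units [ 0.0004 -0.0003  0.01  ]
rz units -0.0005428228539156627
t: 13.25
eef_pos: [0.487, -0.2573, 0.0424]
ee_rot: [-3.141, -0.0, -1.687]
force: [-0.4, -0.3, -1.6]
width: 0.0082
13.25 [ 0.487  -0.2573  0.0424] [-3.1414 -0.     -1.687 ] [-0.4 -0.3 -1.6] 0.0082
delta units [0.0001 0.001  0.0049]
rz units -0.00049664149526733
```

```bash
python3 -m inch '[[[0,0,0.003,0,0,0,1],[0,0,0.002,0,0,0,1],[0,0,0,0,0,0,1],[0,0,0,0,0,0,1]]]'; python3 to.py .4865 -.2573 .0399; python3 - <<'E'
from fit import *
im=grab_frame("side"); cv2.imwrite("pics/d6.png",im); zoom(im,210,195,280,280,8,"pics/d6y.png")
E
```

```text
t: 13.65
eef_pos: [0.4873, -0.2573, 0.04]
ee_rot: [-3.141, -0.0, -1.687]
force: [0.7, 1.6, 0.6]
width: 0.0088
13.65 [ 0.4873 -0.2573  0.04  ] [-3.1410e+00 -1.0000e-04 -1.6868e+00] [0.7 1.6 0.6] 0.0088
delta units [0.0001 0.0015 0.0002]
```

View pics/d6y.png

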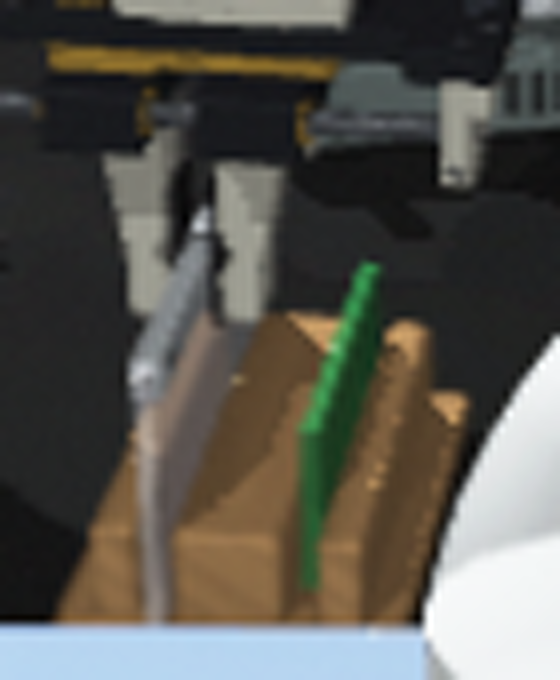

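```bash
python3 -m inch '[[[0,0,0.002,0,0,0,1],[0,0,0,0,0,0,1],[0,0,0,0,0,0,0.8],[0,0,0,0,0,0,0.8],[0,0,0,0,0,0,0.75],[0,0,0,0,0,0,0.75],[0,0,0,0,0,0,0.75]]]'; python3 to.py; python3 - <<'E'
from fit import *
im=grab_frame("side"); cv2.imwrite("pics/d7.png",im); zoom(im,210,195,280,280,8,"pics/d7y.png")
E
```

```text
t: 14.4
eef_pos: [0.4868, -0.2573, 0.0386]
ee_rot: [3.141, 0.0, -1.687]
force: [-0.0, 0.4, -0.3]
width: 0.0216
14.4 [ 0.4868 -0.2573  0.0386] [ 3.1412  0.     -1.687 ] [-0.   0.4 -0.3] 0.0216
```

View pics/d7y.png

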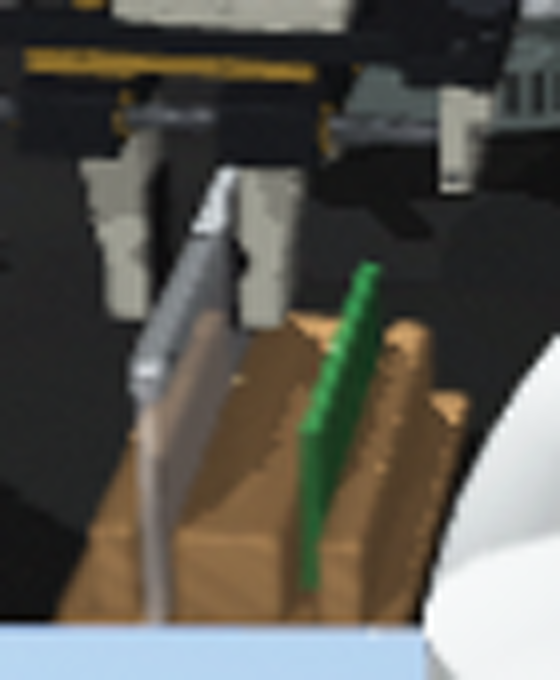

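```bash
python3 -m inch '[[[0,0,-0.02,0,0,0,0.75],[0,0,-0.02,0,0,0,0.75],[0,0,-0.04,0,0,0,0.75],[0,0,-0.06,0,0,0,0.75],[0,0,-0.06,0,0,0,0.75],[-0.04,0,-0.03,0,0,0,0.6],[-0.08,-0.001,0,0,0,0,0.55],[-0.09,-0.001,0,0,0,0,0.55],[-0.09,-0.001,0,0,0,0,0.55],[-0.09,-0.001,0,0,0,0,0.55],[-0.09,-0.001,0,0,0,0,0.55],[-0.09,-0.001,0,0,0,0,0.55],[-0.09,-0.001,0,0,0,0,0.55],[-0.08,-0.001,0,0,0,0,0.55],[-0.055,0,0,0,0,0,0.55]]]'; python3 -m inch '[[[0,0,0,0,0,-0.0455,0.55],[0,0,0,0,0,-0.0455,0.55],[0,0,0,0,0,-0.0455,0.55],[0,0,0,0,0,-0.0455,0.55],[0,0,0,0,0,-0.0455,0.55],[0,0,0,0,0,-0.0455,0.55],[0,0,0,0,0,0,0.55],[0,0,0,0,0,0,0.55]]]'; python3 to.py .5368 .137 .09 -.83
python3 - <<'E'
from fit import *
c=camera_info("wrist"); iw=grab_frame("wrist"); cv2.imwrite("pics/w6.png",iw)
json.dump({k:(v.tolist() if hasattr(v,"tolist") else v) for k,v in c.items()},open("w6.json","w"))
im=grab_frame("side"); cv2.imwrite("pics/d8.png",im); zoom(im,205,90,305,270,4,"pics/d8z.png")
print(proj(c,[[.5368,.137,.107]]), ((proj("side",[[.5368,.137,.107]])-[205,90])*4))
E
```

```text
t: 15.95
eef_pos: [0.5374, 0.1398, 0.1551]
ee_rot: [-3.14, 0.001, -1.685]
force: [0.6, -0.1, 0.7]
width: 0.0398
t: 16.75
eef_pos: [0.5371, 0.1372, 0.1545]
ee_rot: [-3.141, -0.0, -0.834]
force: [0.0, 0.3, 0.6]
width: 0.0395
16.75 [0.5371 0.1372 0.1545] [-3.1407e+00 -2.0000e-04 -8.3360e-01] [0.  0.3 0.6] 0.0395
delta units [-0.0002  0.0008  0.1291]
rz units -0.0011375791443424049
[[260.58098411 185.12511348]] [[224.47470949 310.44113004]]
```

View pics/w6.png

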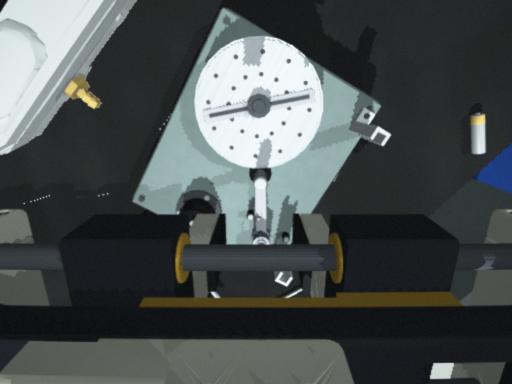

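View pics/d8z.png

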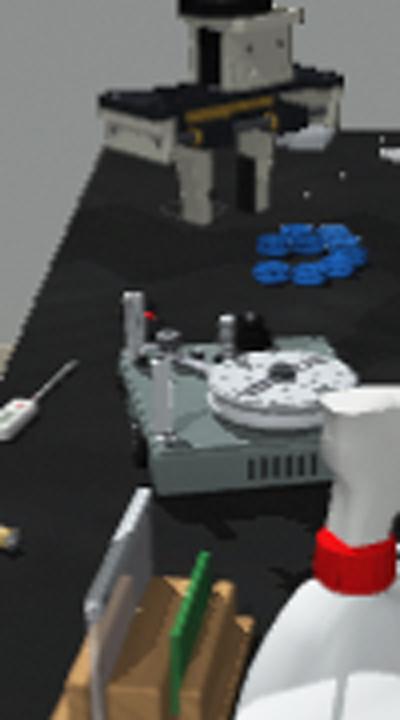

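```bash
python3 - <<'E'
from fit import *
zoom(cv2.imread("pics/w6.png"),220,140,320,255,6,"pics/w6z.png")
c=load("w6.json")
for z in (.107,.074): print(((proj(c,[[.5368,.137,z]])-[220,140])*6))
E
```

```text
[[243.48590464 270.75068088]]
[[242.78139548 212.485361  ]]
```

View pics/w6z.png

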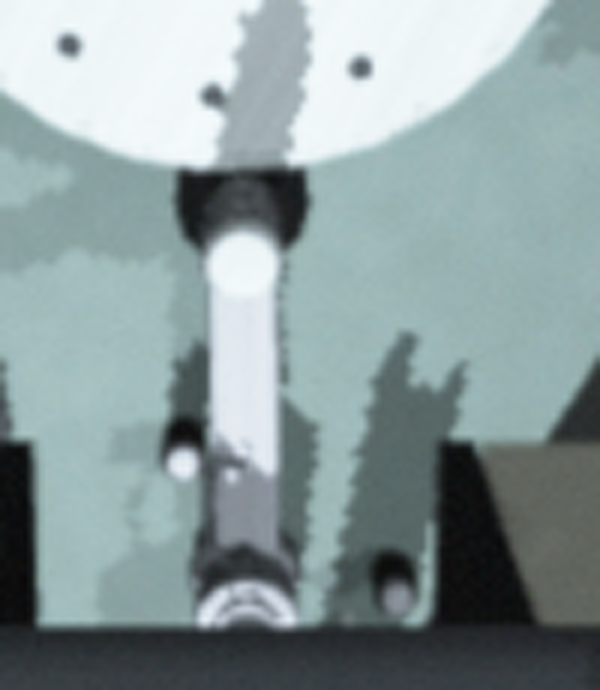

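```bash
python3 -m inch '[[[0,0.001,0.06,0,0,0,0.55],[0,0,0.07,0,0,0,0.55],[0,0,0.05,0,0,0,0.55],[0,0,0.02,0,0,0,0.55],[0,0,0,0,0,0,0.55],[0,0,0,0,0,0,0.55]]]'; python3 to.py .5368 .137 .052 -.83
python3 - <<'E'
from fit import *
im=grab_frame("side"); cv2.imwrite("pics/d9.png",im); zoom(im,230,130,300,210,8,"pics/d9z.png")
E
```

```text
t: 17.45
eef_pos: [0.5374, 0.1371, 0.0548]
ee_rot: [-3.141, -0.001, -0.83]
force: [0.2, 0.2, 0.5]
width: 0.0396
17.45 [0.5374 0.1371 0.0548] [-3.1405e+00 -6.0000e-04 -8.2970e-01] [0.2 0.2 0.5] 0.0396
delta units [-0.0007  0.0011  0.0056]
rz units 0.00010397246536432113
```

View pics/d9z.png

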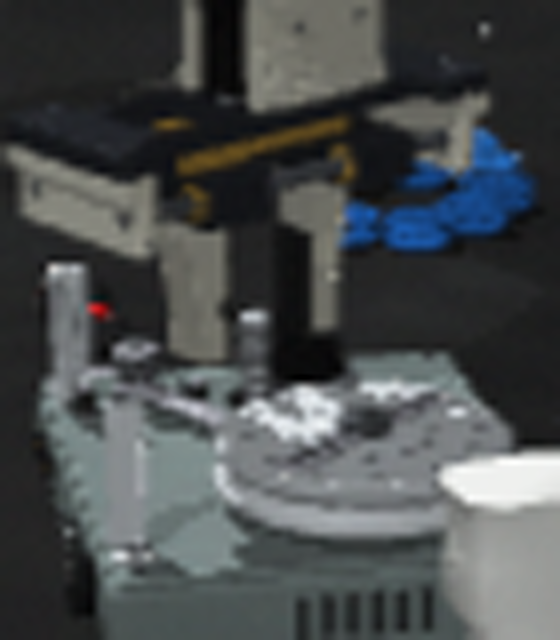

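```bash
python3 -m inch '[[[0,0,0.004,0,0,0,0.9],[0,0,0,0,0,0,1],[0,0,0,0,0,0,1],[0,0,0,0,0,0,1],[0,0,0,0,0,0,1],[0,0,0,0,0,0,1]]]' 35; python3 to.py .5368 .137 .052 -.83
```

```text
t: 18.1
eef_pos: [0.5365, 0.1366, 0.052]
ee_rot: [3.141, -0.0, -0.829]
force: [-2.6, -1.3, 3.7]
width: 0.0112
18.1 [0.5365 0.1366 0.052 ] [ 3.1414e+00 -1.0000e-04 -8.2920e-01] [-2.6 -1.3  3.7] 0.0112
delta units [-0.0002 -0.001   0.    ]
rz units 0.0002395124450858205
```

```bash
python3 -m inch '[[[-0.0008,0.0158,0,0,0,0.0318,1],[-0.0008,0.0158,0,0,0,0.0318,1],[-0.0008,0.0158,0,0,0,0.0318,1],[-0.0008,0.0158,0,0,0,0.0318,1],[-0.0008,0.0158,0,0,0,0.0318,1],[0,0,0,0,0,0,1]]]' 35; cat > arc.py <<'E'
from fit import *
s=get_state(); P=np.array([.4836,.1962]); d=s["eef_pos"][:2]-P
a=np.arctan2(d[1],d[0]); L=np.hypot(*d)
print("t",s["t"],"pos",s["eef_pos"].round(4),"L",L.round(4),"swing",round(-.84-a,3),"yaw swing",round(-.829-s["ee_rot"][2],3))
f=s["force"]; er=d/L; et=np.array([er[1],-er[0]])
print("F radial",round(f[:2]@er,1),"tangential",round(f[:2]@et,1),"z",f[2].round(1),"w",round(s["width"],4))
E
python3 arc.py
```

```text
t: 18.7
eef_pos: [0.5031, 0.1185, 0.0522]
ee_rot: [-3.139, 0.0, -1.33]
force: [7.0, -2.3, -4.8]
width: 0.0109
t 18.7 pos [0.5031 0.1185 0.0522] L 0.0801 swing 0.486 yaw swing 0.501
F radial 4.0 tangential -6.3 z -4.8 w 0.0109
```

```bash
python3 -m inch '[[[-0.0008,0.0158,0,0,0,0.0318,1],[-0.0008,0.0158,0,0,0,0.0318,1],[-0.0008,0.0158,0,0,0,0.0318,1],[-0.0008,0.0158,0,0,0,0.0318,1],[-0.0008,0.0158,0,0,0,0.0318,1],[0,0,0,0,0,0,1]]]' 35;python3 arc.py; python3 - <<'E'
from fit import *
im=grab_frame("side"); cv2.imwrite("pics/d10.png",im); zoom(im,205,110,305,270,4,"pics/d10z.png")
im=grab_frame("scene"); cv2.imwrite("pics/s10.png",im); zoom(im,225,110,355,240,5,"pics/s10z.png")
E
```

```text
t: 19.3
eef_pos: [0.4639, 0.1188, 0.0522]
ee_rot: [-3.14, 0.001, -1.828]
force: [7.2, -5.2, -2.9]
width: 0.0106
t 19.3 pos [0.4639 0.1188 0.0522] L 0.0799 swing 0.98 yaw swing 0.999
F radial 3.2 tangential -8.3 z -2.9 w 0.0106
```

View pics/d10z.png

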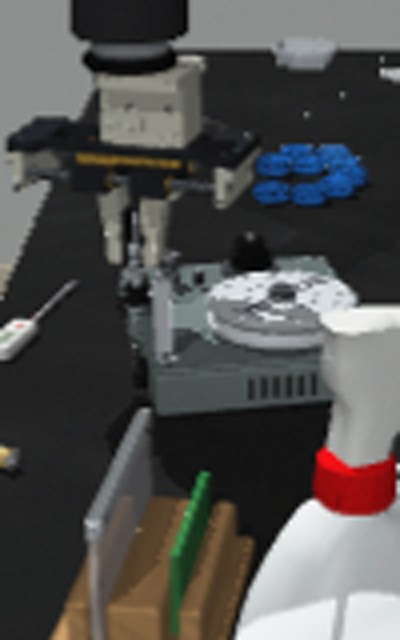

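View pics/s10z.png

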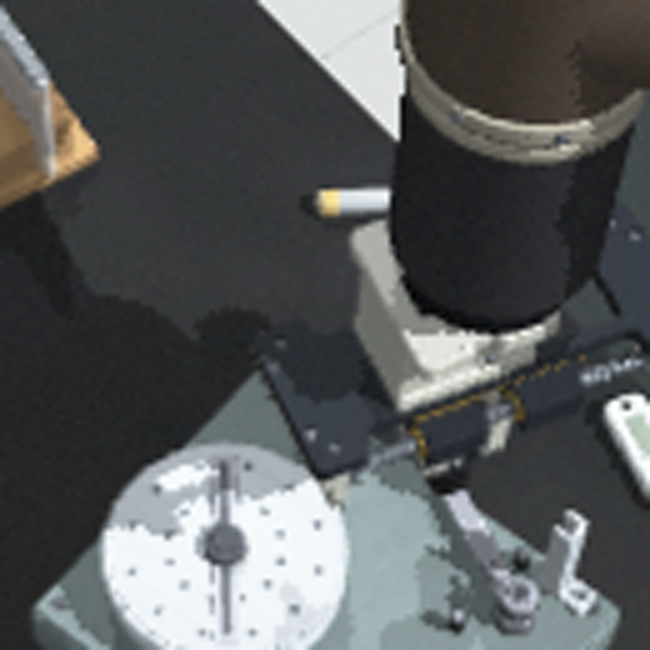

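```bash
python3 -m inch '[[[-0.0008,0.0158,0,0,0,0.0318,1],[-0.0004,0.0095,0,0,0,0.019,1],[0,0,0,0,0,0,1],[0,0,0,0,0,0,1]]]' 35;python3 arc.py; python3 -m inch '[[[-0.0002,0.0063,0,0,0,0.0127,1],[0,0,0,0,0,0,1]]]' 35;python3 arc.py
```

```text
t: 19.8
eef_pos: [0.4524, 0.1228, 0.0521]
ee_rot: [-3.14, 0.0, -1.984]
force: [6.6, -5.9, -2.7]
width: 0.0103
t 19.8 pos [0.4524 0.1228 0.0521] L 0.0797 swing 1.133 yaw swing 1.155
F radial 2.8 tangential -8.4 z -2.7 w 0.0103
t: 20.0
eef_pos: [0.4496, 0.1242, 0.0521]
ee_rot: [-3.14, 0.001, -2.026]
force: [8.7, -6.7, -3.3]
width: 0.0107
t 20.0 pos [0.4496 0.1242 0.0521] L 0.0797 swing 1.172 yaw swing 1.197
F radial 2.3 tangential -10.7 z -3.3 w 0.0107
```

```bash
python3 -m inch '[[[-0.0001,0.0047,0,0,0,0.0095,1],[0,0,0,0,0,0,1],[0,0,0,0,0,0,1]]]' 35;python3 arc.py; python3 -m inch '[[[-0.0001,0.0047,0,0,0,0,1],[0,0,0,0,0,0,1],[0,0,0,0,0,0,1]]]' 35;python3 arc.py
```

```text
t: 20.3
eef_pos: [0.4487, 0.1247, 0.0522]
ee_rot: [-3.138, 0.001, -2.054]
force: [15.4, -11.3, -6.7]
width: 0.0109
t 20.3 pos [0.4487 0.1247 0.0522] L 0.0796 swing 1.185 yaw swing 1.225
F radial 3.4 tangential -18.8 z -6.7 w 0.0109
t: 20.6
eef_pos: [0.4483, 0.1251, 0.0523]
ee_rot: [-3.136, 0.001, -2.053]
force: [27.1, -19.7, -13.3]
width: 0.0107
t 20.6 pos [0.4483 0.1251 0.0523] L 0.0794 swing 1.192 yaw swing 1.224
F radial 5.6 tangential -33.0 z -13.3 w 0.0107
```

```bash
python3 -m inch '[[[0,-0.004,0,0,0,0,1],[0,0,0,0,0,0,1],[0,0,0,0,0,0,1],[0,0,0,0,0,0,1],[0,0,0,0,0,0,1]]]' 40;python3 arc.py; python3 - <<'E'
from fit import *
im=grab_frame("side"); cv2.imwrite("pics/d11.png",im); zoom(im,195,110,305,270,4,"pics/d11z.png")
im=grab_frame("scene"); cv2.imwrite("pics/s11.png",im); zoom(im,225,110,355,240,5,"pics/s11z.png")
E
```

```text
t: 21.1
eef_pos: [0.4486, 0.1247, 0.0522]
ee_rot: [-3.138, 0.0, -2.054]
force: [17.1, -12.1, -7.9]
width: 0.0106
t 21.1 pos [0.4486 0.1247 0.0522] L 0.0796 swing 1.186 yaw swing 1.225
F radial 3.4 tangential -20.7 z -7.9 w 0.0106
```

View pics/d11z.png

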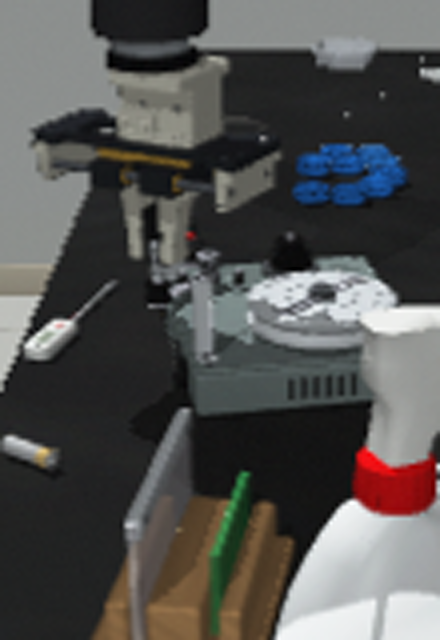

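View pics/s11z.png

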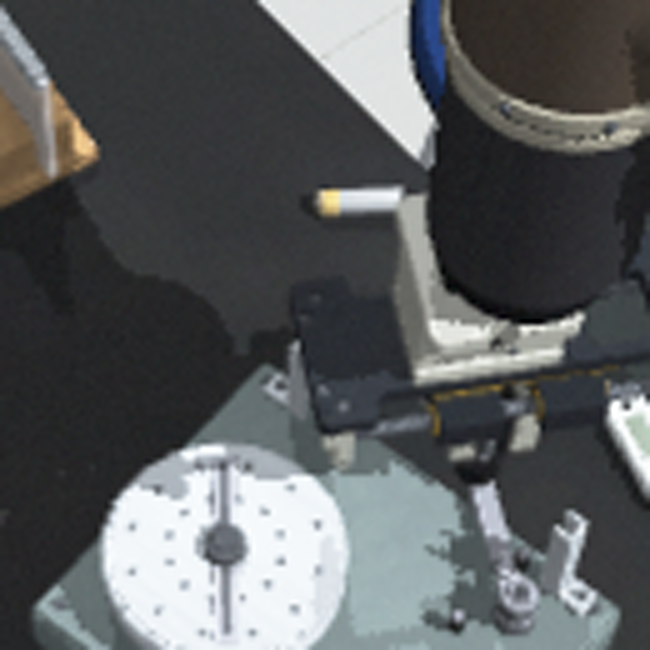

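View pics/s11.png

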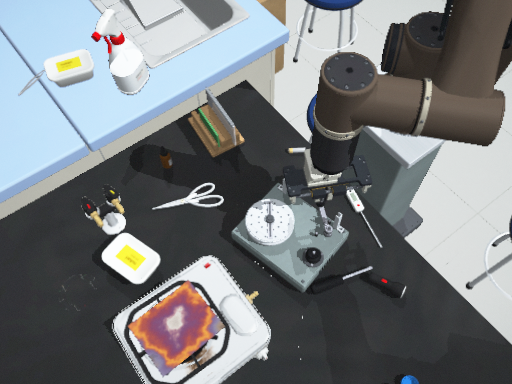

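```bash
python3 - <<'E'
from fit import *
c="scene"
a0=at_z(c,Z(515,322,225,165,5),.06); r=at_z(c,Z(365,262,225,165,5),.107)
g=lambda x,y:Z(x,y,225,110,5)
a=at_z(c,g(517,597),.06); e=at_z(c,g(486,488),.055)
an=lambda p,q:np.arctan2(*(q-p)[1::-1])
print(a0,a,"rest",an(a,r),"now",an(a,e),"swing",an(a,r)-an(a,e))
im=cv2.imread("pics/s11.png"); zoom(im,180,80,255,160,8,"pics/s11g.png")
t=W([.507,-.2598,-.1146],[(-.022,-.075,.102),(-.022,.075,.102)])
print(((proj(c,t)-[180,80])*8).round(),((proj("side",t)-[195,110])*4).round())
E
```

```text
[0.48200459 0.19109487 0.06      ] [0.481231  0.1916913 0.06     ] rest -0.7766985014571277 now -2.0568825963141175 swing 1.2801840948569898
[[213.  56.]
 [425. 353.]] [[128. 513.]
 [180. 401.]]
```

View pics/s11g.png

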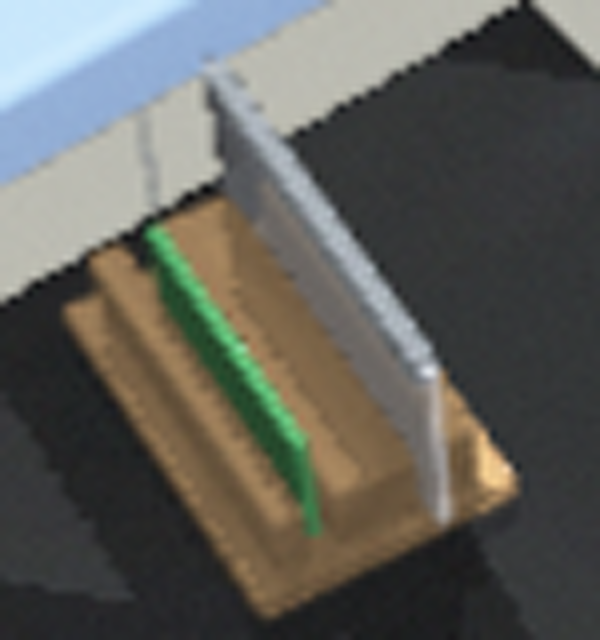

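```bash
python3 arc.py; python3 -c "from station import job_done; print(job_done())"
```

```text
t 21.2 pos [0.4486 0.1247 0.0522] L 0.0796 swing 1.186 yaw swing 1.225
F radial 3.5 tangential -21.5 z -7.5 w 0.0107
the job is handed in; nothing more can be done
None
```

I lifted the guard out of its guides, set it down in the front groove of the stand and let it go there. Then I swung the tensioner arm forward to its stop. I handed the job in at 21.2 s, still gripping its post and pushing with about 21 N; the hand-in gives no verdict.

**Last checks**
- **Guard:** it stands in the front groove, upright and about midway along. In the scene view its binding ends lie within 1–2 px of where they should be.
- **Tensioner:** at the end, small extra moves only raised the push, from about 9 N to 33 N, so the arm was on its stop. I then eased off to about 20 N. I could not read the joint angle directly, and my estimates of the swing disagree: 1.19 rad from the tool position, 1.225 from the hand's turn and about 1.28 from a rough reading of the scene picture. All are above the 1.15 needed.
- **Other things:** the screwdriver, bottle, dry cell, thermometer and glass plate look unmoved in the pictures. I did not measure them.

**What went wrong or disagreed**
- **Missed first grasp:** the real fingertips sit about 35 mm higher than the reported tool position. The first attempt closed above the guard without touching it, and I corrected the height for everything after that.
- **Side camera:** it showed the drive unit roughly 2 px lower than the other two cameras did, about 5 px at the turntable.

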